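Clamp the spice jar in the jar vise

ROBOT

A 7-joint arm with a two-finger parallel gripper is mounted at the origin on a cart in front of the work surface, level with it; the furniture and walls round the work are solid. World frame = base frame: x ahead of the robot, y to its left, z up, the work surface at z = 0. Lengths are in m, angles in rad, forces in N, time in s.
With the tool pointing down it reaches from about 0.4 to 0.875 m from the base axis. Payload 6.5 kg.
Tool frame: the origin (TCP) lies midway between the tips of the shut fingers; the grasp point (between the pads) lies 19 mm behind it; x points along the fingers, y is the direction in which the jaws open and shut, and the axes are right-handed (so a half turn about x gives the same grasp; the last joint's range is limited). The gripper opens to 88 mm and grips with 3 to 60 N. Pads are 18 mm wide; open, the fingers measure 123 mm over their backs; the gripper's body (75 mm by 187 mm) begins 45 mm behind the grasp point.
Start: joints at [-1.319, 0.536, -0.004, 1.538, 0.003, 1.067, -0.071], TCP at [0.203, 0.617, 0.239] pointing down, gripper open.
Joint ranges: [-2.7, 2.7], [-0.37, 2.16], [-1.27, 1.26], [0.24, 2.4], [-1.31, 4.45], [0.19, 1.91], [-2.76, 2.76]. Speed limits (rad/s): [2.39, 2.39, 3.14, 3.14, 3.14, 3.14, 3.14].

INTERFACE

Orientations are given as a 3x3 rotation matrix whose columns are the frame's x, y, z axes.
In Python, from station import arm gives the robot as it stands.
- The arm moves only by the tool move_arm, never from a script. Its argument "motion" is a list that holds one entry, the list of rows, each a list of 6 numbers: the shift along the world's x, y, z scaled (see below), then the turn, a rotation vector about the world's x, y, z scaled (see below). In form: [[[dx, dy, dz, rx, ry, rz], ...]]. A call has 1 to 10 rows; each row shifts and turns the commanded pose from where the row before left it; what a row does not reach is not made up. The controller multiplies each number of a shift by 30 mm and each number of a turn by 30 degrees. A row lasts 1/8 s, in which the tool goes at most 62.5 mm and 10.7 degrees, less where a joint would pass 70% of its speed; a pose out of reach is approached as far as the arm can. A call with a number of a shift or a turn outside -1 to 1 is refused whole. A call with a gripper value outside its range is refused whole. "claw" is the closure, from 0 (fully open) to 1 (shut), set as the call begins (left out, the last holds). The fingers move at their own pace and stop on an object; "force" is the grip in N (left out, the last holds). Time passes only in rows, so rows that do not move let the fingers close. It gives the time, the measured TCP pose, the force and the opening at its end, in the units of the state.
- arm.sense(): the state, without advancing time (a new reading comes with each control period).
- arm.capture(name): name is "scene" or "side" or "wrist"; returns a dict with "image" (420x560x3 uint8, red, green, blue), "camera_matrix" (3x3 intrinsics, pixels), "rvec" (rotation vector, rad) and "tvec" (3), from world to camera coordinates, as OpenCV has them. Camera axes: x right, y down, z forward; pixel columns grow to the right and rows downward; lengths in m; the calibration is good to about 2 mm. The wrist camera is an equidistant fisheye: a pixel r from the principal point sees the ray r / f radians off the axis. A picture is of the moment at which its call begins. There is no depth.
- arm.hand_in(): hands the job in, once; it reports no verdict.
The state is a dict: "t": time; "q": joint angles; "dq": joint speeds; "joint_torque": joint torques, N m; "tcp_pos": TCP position; "tcp_rot": TCP orientation; "contact_force": force on the tool from outside, world axes, zero at the start; "wrist_torque": the same for the moment, N m; "width": finger opening in m.
Only numpy, scipy, OpenCV 4.12 (cv2) and the standard library are available. Lean on these libraries where they do the work, as an engineer would, in place of code of your own. Each camera call takes 0.05 s, during which the arm holds its last target.

TASK

The cork of the spice jar is stuck: stand the jar upright between the jaws of the jar vise and let go of it, then tighten the vise by turning its ratchet knob clockwise until the jar is held fast and the ratchet slips and clicks. Let it click two or three times, then stop and leave the knob, with the jar clamped upright. Be gentle with the glass and do not disturb the other things.

Things in the scene. Friction and masses are not known exactly. Their poses are not given: they have to be found in the camera images.
- jar_center (a point): the only corked glass spice jar, loose: round glass body 44 mm across and 80 mm tall, cork above it (37 mm across), 92 mm tall in all, about 0.11 kg, standing upright. This point is on its axis, half-way up (46 mm above its underside); z is its axis. Grasp the glass 50 to 78 mm above its underside
- vise: jar vise, fixed: dark wooden board 225 mm long (its x), 100 mm wide (y), top 14 mm above the worktop; gear housing (top 48 mm up) at the -x end, guide rods along x at y = -35 and +35 mm, 31 mm up. Origin: centre of the board's underside. The jar stands on the board at y = 0 between two V jaws, which close along x and rise 46 mm above the worktop
- jaw: moving V jaw, driven along the vise's +x by the collar under the knob, 10 mm per radian, at most 27 mm; fully open at the start. Origin: on top of the board, where the axis of a jar resting fully in this jaw would be; axes as the vise's. A jar stood with its axis 4 mm from there toward +x is always clear of both jaws
- end_jaw: fixed block of the other V jaw, at the +x end, 24 mm beyond the moving jaw's origin at the start. Its V shoe is set in or out by a stiff screw, differently each time: the axis of a jar resting in the shoe is 0 to 16 mm from this origin toward -x (setting not reported), so the jar has 8 to 24 mm of play in all. The shoe does not give when the jar is clamped
- knob_grip (a point): ratchet knob: round fluted brass, 40 mm across, 34 mm tall, top 90.5 mm above the worktop. Point on its axis, 13 mm below the top. Clockwise from above closes the jaw: 0.2 N m while it runs free, over 0.8 to 2.4 rad; with the jar clamped the torque rises to about 0.42 N m, then the knob slips on the collar, 12 clicks a turn: at each click the torque falls to 0.2 and rises again
- knob_mark (a point): witness mark: dark line on the side of the knob at its lower edge, 20 mm from the knob's axis. At the start it stands right above the collar's mark; it gets ahead of it by one twelfth of a turn (10 mm apart after one click, 20 mm after two) with each click
- collar_mark (a point): witness mark on the side of the collar below the knob, 20 mm from the axis. The collar turns with the knob until the ratchet slips
- ramekin_mid (a point): bystander: white fluted ramekin, 68 mm across, 45 mm tall; point at its middle
- matchbox_mid (a point): bystander: small pale matchbox, 36x53x15 mm; point at its middle
- jigger_mid (a point): bystander: brass double-cone jigger, 43 mm across, 74 mm tall; point at its middle
- teaspoon_mid (a point): bystander: steel teaspoon, 137 mm long, lying in front of the vise; point at its middle
- juice_glass_mid (a point): bystander: clear juice glass, 60 mm across, 73 mm tall; point at its middle

How it is judged:
By the outcome, as a careful person would: the job done as asked, in the order asked, and still so for the second after the job is handed in, with the robot touching nothing.
It also fails if it takes over 72 s, if anything falls off the work surface, if the arm or the gripper's body presses on something with over 40 N, if the wrist force passes 120 N, or if a joint passes its speed limit or range.

## Working session

There is one attempt and no reset: what is moved stays moved. The work goes in short steps, Python scripts to look and compute and a tool call to move; the robot and the scene stay as the last step left them, time stands still between calls to the robot, and variables do not carry over. Pictures are saved under pics/ and viewed, and the job is handed in when it is done.

Besides the shell and the picture viewer there is one more tool, called after "Call:" by a JSON object that holds its "method" and its "body". move_arm: Moves the arm, as the interface text tells. Its arguments: {"type":"object","properties":{"motion":{"type":"array"},"claw":{"type":"number"},"force":{"type":"number"}},"required":["motion"]}

```bash
mkdir -p pics; ls; cat > h.py <<'E'
import numpy as np, cv2
from station import arm
def snap(n,f):
    c=arm.capture(n); cv2.imwrite('pics/'+f,cv2.cvtColor(c['image'],cv2.COLOR_RGB2BGR)); np.savez('pics/'+f[:-4]+'.npz',K=c['camera_matrix'],r=c['rvec'],t=c['tvec'],im=c['image'])
    return c
def load(f):
    d=np.load('pics/'+f+'.npz'); return d['K'],cv2.Rodrigues(d['r'])[0],d['t'].ravel(),d['im']
def ray(f,u,v,fish=False):
    K,R,t,_=load(f); x=(u-K[0,2])/K[0,0]; y=(v-K[1,2])/K[1,1]
    if fish:
        r=np.hypot(x,y); s=np.sin(r)/r if r>1e-9 else 1; d=np.array([x*s,y*s,np.cos(r)])
    else: d=np.array([x,y,1.])
    return -R.T@t, R.T@d
def atz(f,u,v,z,fish=False):
    o,d=ray(f,u,v,fish); return o+d*(z-o[2])/d[2]
def proj(f,P,fish=False):
    K,R,t,_=load(f); p=R@np.asarray(P,float)+t
    if fish:
        th=np.arctan2(np.hypot(p[0],p[1]),p[2]); h=np.hypot(p[0],p[1])+1e-12; x,y=p[0]/h*th,p[1]/h*th
    else: x,y=p[0]/p[2],p[1]/p[2]
    return np.array([K[0,0]*x+K[0,2],K[1,1]*y+K[1,2]])
def crop(f,u0,v0,u1,v1,out,s=4):
    im=cv2.imread('pics/'+f+'.png')[v0:v1,u0:u1]; cv2.imwrite('pics/'+out,cv2.resize(im,None,fx=s,fy=s,interpolation=cv2.INTER_CUBIC))
E
python3 - <<'E'
from h import *
np.set_printoptions(precision=4,suppress=True)
s=arm.sense();print(s)
for n in('scene','side','wrist'):
    c=snap(n,n+'0.png');R=cv2.Rodrigues(c['rvec'])[0];print(n,c['camera_matrix'],-R.T@np.ravel(c['tvec']),R[2])
E
```

```text
pics
{'t': 0.0, 'q': array([-1.3192,  0.5372, -0.0045,  1.5388,  0.0026,  1.0673, -0.0712]), 'dq': array([ 0.001 , -0.0008,  0.0018,  0.0006,  0.0009,  0.0013, -0.0025]), 'joint_torque': array([  0.0001, -57.0982,   0.9908, -25.1609,  -0.0562,   0.0178,
         0.0001]), 'tcp_pos': array([0.2029, 0.6169, 0.2378]), 'tcp_rot': array([[-0.0005,  0.3124,  0.95  ],
       [-0.0017,  0.95  , -0.3124],
       [-1.    , -0.0018,  0.0001]]), 'contact_force': array([ 0.8045, -1.1068, -0.5789]), 'wrist_torque': array([-0.0304, -0.0678,  0.0156]), 'width': 0.08810613476855267}
scene [[449.4691   0.     276.2462]
 [  0.     449.4691 213.5844]
 [  0.       0.       1.    ]] [ 0.0319 -0.7266  0.8187] [ 0.4236  0.6669 -0.6131]
side [[456.2484   0.     280.9373]
 [  0.     456.2484 205.4587]
 [  0.       0.       1.    ]] [ 0.5491 -1.1931  0.7605] [ 0.0017  0.8809 -0.4732]
wrist [[325.1923   0.     284.0072]
 [  0.     325.1923 210.2142]
 [  0.       0.       1.    ]] [0.1396 0.6376 0.3848] [ 0.2486 -0.0834 -0.965 ]
```

View pics/scene0.png

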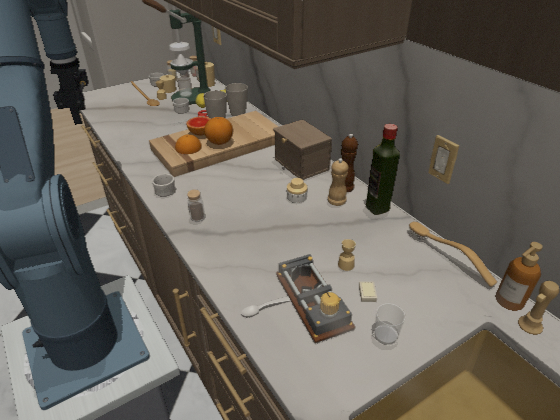

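View pics/side0.png

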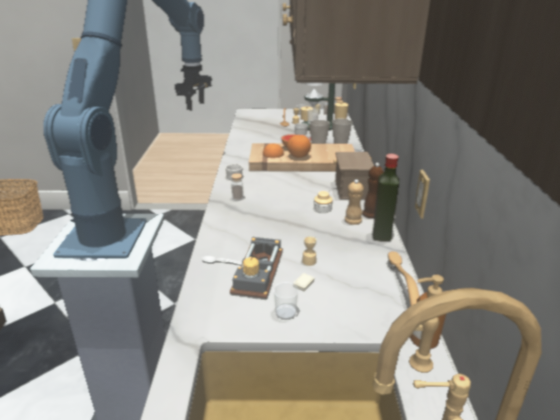

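View pics/wrist0.png

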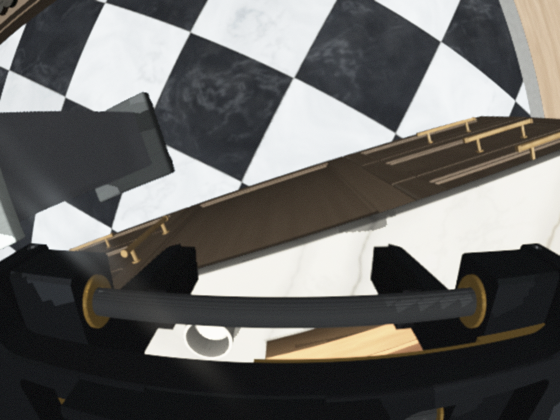

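```bash
python3 - <<'E'
from h import *
crop('scene0',230,220,410,355,'c1.png',4)
crop('scene0',140,150,260,240,'c2.png',5)
crop('side0',190,220,330,325,'c3.png',5)
crop('side0',210,150,270,210,'c4.png',6)
E
```

```text
(no output)
```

View pics/c1.png

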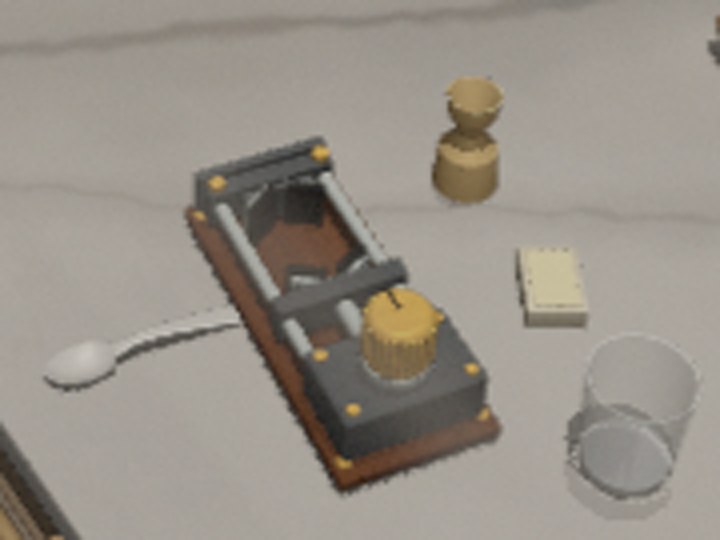

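View pics/c2.png

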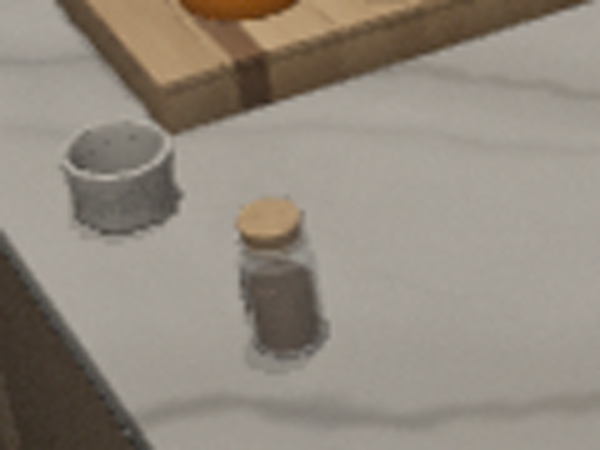

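View pics/c3.png

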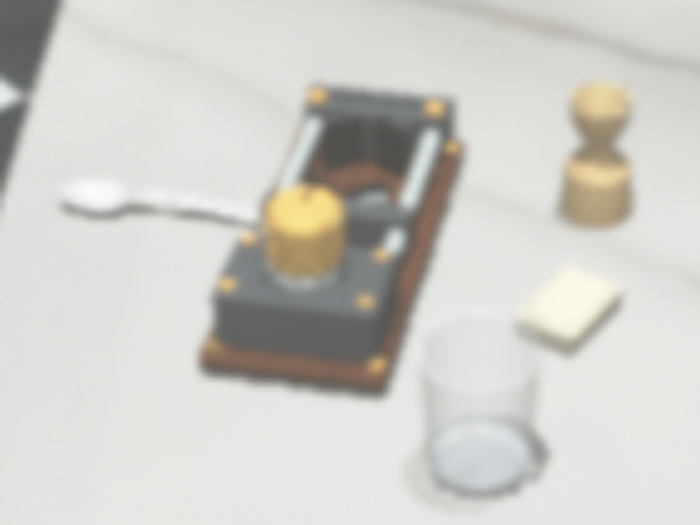

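View pics/c4.png

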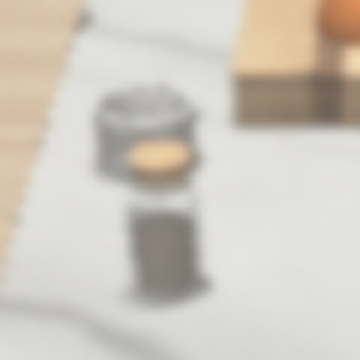

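```bash
cat > fit.py <<'E'
from h import *
from scipy.optimize import least_squares
obs=[('scene0',315,342.5,(-.1125,.05,0)),('scene0',354.3,329,(-.1125,-.05,0)),('scene0',276.8,273,(.1125,.05,.014)),
('side0',231,294.6,(-.1125,.05,0)),('side0',267,298.8,(-.1125,-.05,0)),('side0',282.6,249.3,(.1125,-.05,.014))]
def loc(p,P):
    c,s=np.cos(p[2]),np.sin(p[2]); return [p[0]+c*P[0]-s*P[1],p[1]+s*P[0]+c*P[1],P[2]]
f=lambda p:np.concatenate([proj(o[0],loc(p,o[3]))-o[1:3] for o in obs])
r=least_squares(f,[.5,-.3,1.5])
vp=r.x
if __name__=='__main__':
    np.set_printoptions(precision=4,suppress=True)
    print(vp,np.degrees(vp[2]));print(f(vp).reshape(-1,2))
    # knob top centre: scene c1 (402,305)?, side c3 (305,208)
    for n,u,v in [('scene0',230+401/4,220+305/4),('side0',190+305/5,220+207/5)]:
        w=atz(n,u,v,.0905); c,s=np.cos(vp[2]),np.sin(vp[2]); d=w[:2]-vp[:2]; print('knob',w,c*d[0]+s*d[1],-s*d[0]+c*d[1])
    for n,u,v in [('scene0',140+269/5,150+218/5),('side0',210+161/6,150+157/6)]: print('jar top',atz(n,u,v,.092))
    for n,u,v in [('scene0',140+289/5,150+345/5),('side0',210+165/6,150+292/6)]: print('jar bot',atz(n,u,v,.0))
    print('ramekin',atz('scene0',140+120/5,150+145/5,.045))
E
python3 fit.py
```

```text
[ 0.4896 -0.1661  1.3909] 79.69444765429397
[[ 0.1278  0.9911]
 [ 1.1434 -0.0493]
 [-1.2322 -2.5148]
 [-1.5415  0.6636]
 [ 0.4772  1.2884]
 [ 0.5706 -1.9875]]
knob [ 0.476  -0.2398  0.0905] -0.07487739520550055 0.00020133518736815265
knob [ 0.4765 -0.2453  0.0905] -0.08022689788537411 -0.0013157965695115396
jar top [0.3899 0.2671 0.092 ]
jar top [0.3962 0.2664 0.092 ]
jar bot [0.3911 0.2679 0.    ]
jar bot [0.3946 0.2723 0.    ]
ramekin [0.368  0.4552 0.045 ]
```

Call:
{"method": "move_arm", "body": {"motion": [[[0.5,-0.97,0,0,0,-0.1],[0.5,-0.97,0,0,0,-0.1],[0.5,-0.97,0,0,0,-0.1],[0.5,-0.97,0,0,0,-0.1],[0.5,-0.97,0,0,0,-0.1],[0.5,-0.97,0,0,0,-0.1],[0.5,-0.97,0,0,0,-0.1],[0.5,-0.97,0,0,0,-0.1],[0.5,-0.97,0,0,0,-0.1],[0.5,-0.97,0,0,0,-0.1]]], "claw": 0, "force": 8}}

```text
t: 1.4
tcp_pos: [0.3537, 0.325, 0.2387]
tcp_rot: [[0.0, 0.747, 0.665], [-0.0, 0.665, -0.747], [-1.0, -0.0, 0.0]]
contact_force: [-0.1, 0.3, 0.2]
width: 0.088
```

Call:
{"method": "move_arm", "body": {"motion": [[[0.6,-0.9,0,0,0,-0.1],[0.6,-0.9,0,0,0,-0.1],[0,0,0,0,0,-0.06],[0,0,0,0,0,0]]]}}

```text
t: 1.9
tcp_pos: [0.3888, 0.2728, 0.2387]
tcp_rot: [[-0.0, 0.829, 0.559], [0.0, 0.559, -0.829], [-1.0, -0.0, -0.0]]
contact_force: [-0.8, 0.8, -0.2]
width: 0.0878
```

```bash
python3 - <<'E'
from h import *
np.set_printoptions(precision=4,suppress=True)
s=arm.sense();print(s['tcp_pos'],s['tcp_rot'],s['q'],s['contact_force'],s['wrist_torque'])
snap('wrist','w1.png'); print(proj('w1',[.392,.268,.092],True))
E
```

```text
[0.3888 0.2728 0.2387] [[-0.0003  0.829   0.5593]
 [ 0.0003  0.5593 -0.829 ]
 [-1.     -0.0001 -0.0004]] [-0.9192  0.2385  0.2477  1.9994 -0.0738  0.9121 -0.0394] [-0.7531  0.7682 -0.2294] [-0.0368  0.0212 -0.0276]
[283.9755 202.604 ]
```

View pics/w1.png

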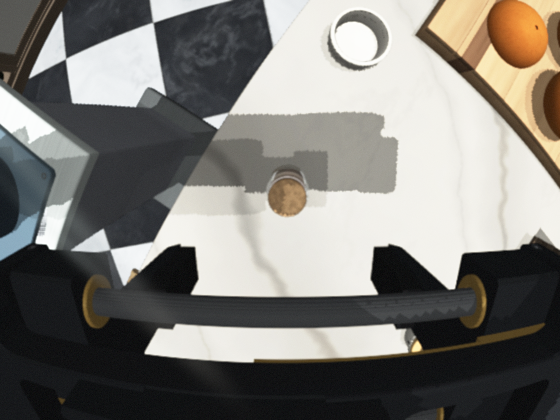

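```bash
python3 - <<'E'
from h import *
crop('w1',250,155,325,230,'c5.png',8)
E
```

```text
(no output)
```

View pics/c5.png

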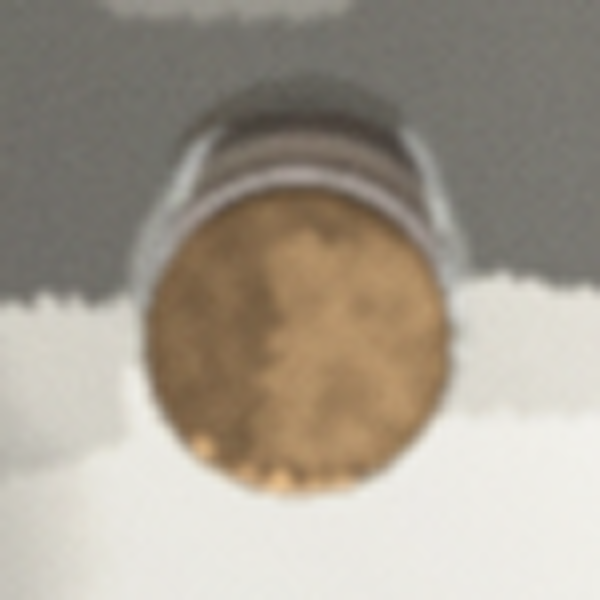

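```bash
python3 - <<'E'
from h import *
w=atz('w1',287.4,197.8,.092,True);s=arm.sense()
d=w-s['tcp_pos'];print(w,d/.03, s['tcp_rot'].T@d)
E
```

```text
[0.39206671 0.27357318 0.092     ] [ 0.11712335  0.01175277 -4.88874349] [0.14666136 0.00311865 0.00173852]
```

Call:
{"method": "move_arm", "body": {"motion": [[[0.1,0.01,-0.6,0,0,0],[0,0,-1,0,0,0],[0,0,-1,0,0,0],[0,0,-1,0,0,0],[0,0,-0.8,0,0,0],[0,0,-0.7,0,0,0],[0,0,-0.6,0,0,0],[0,0,-0.5,0,0,0],[0,0,-0.2,0,0,0],[0,0,0,0,0,0]]]}}

```text
t: 3.2
tcp_pos: [0.392, 0.2729, 0.0466]
tcp_rot: [[-0.0, 0.829, 0.559], [-0.0, 0.559, -0.829], [-1.0, -0.0, -0.0]]
contact_force: [-0.6, 0.7, -0.4]
width: 0.0884
```

Call:
{"method": "move_arm", "body": {"motion": [[[0,0,0,0,0,0],[0,0,0,0,0,0],[0,0,0,0,0,0],[0,0,0,0,0,0],[0,0,0,0,0,0],[0,0,0,0,0,0]]], "claw": 1, "force": 8}}

```text
t: 3.95
tcp_pos: [0.3922, 0.2728, 0.0468]
tcp_rot: [[0.0, 0.829, 0.559], [0.0, 0.559, -0.829], [-1.0, 0.0, 0.0]]
contact_force: [0.5, 0.2, 1.5]
width: 0.0423
```

```bash
python3 - <<'E'
from h import *
s=arm.sense();print(s['tcp_pos'],s['contact_force'],s['width'])
snap('wrist','w2.png')
E
```

```text
[0.39216815 0.27281381 0.04677666] [0.51135526 0.2485431  1.45927906] 0.042271740908952526
```

View pics/w2.png

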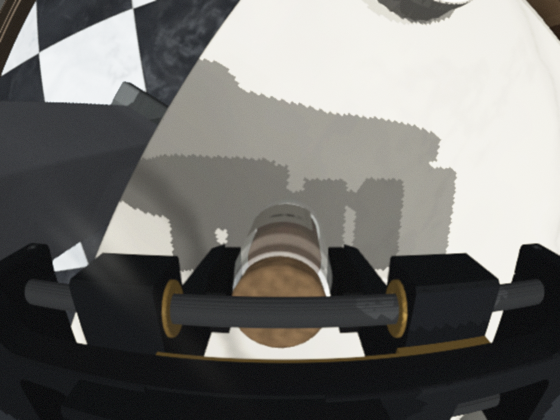

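Call:
{"method": "move_arm", "body": {"motion": [[[0,0,0.3,0,0,0],[0,0,0.6,0,0,0],[0,0,0.9,0,0,0],[0,0,0.9,0,0,0],[0,0,0.9,0,0,0],[0.1,-0.4,0.9,0,0,-0.1],[0.2,-0.8,0.9,0,0,-0.1],[0.2,-0.9,0.6,0,0,-0.1],[0.2,-0.9,0.4,0,0,-0.1],[0.2,-0.9,0,0,0,-0.1]]]}}

```text
t: 5.25
tcp_pos: [0.4196, 0.1545, 0.2394]
tcp_rot: [[0.001, 0.946, 0.323], [0.001, 0.323, -0.946], [-1.0, 0.001, -0.0]]
contact_force: [0.6, 0.1, -1.2]
width: 0.0429
```

Call:
{"method": "move_arm", "body": {"motion": [[[0.3,-0.9,0,0,0,-0.1],[0.3,-0.9,0,0,0,-0.1],[0.3,-0.9,0,0,0,-0.1],[0.3,-0.9,0,0,0,-0.1],[0.3,-0.9,0,0,0,-0.1],[0.3,-0.9,0,0,0,-0.1],[0.2,-0.9,0,0,0,-0.1],[0.2,-0.9,0,0,0,-0.1],[0.1,-0.9,0,0,0,-0.1],[0.1,-0.8,0,0,0,-0.08]]]}}

```text
t: 6.5
tcp_pos: [0.4902, -0.1131, 0.2378]
tcp_rot: [[-0.002, 0.983, -0.184], [-0.0, -0.184, -0.983], [-1.0, -0.002, 0.001]]
contact_force: [-0.1, 0.2, -0.7]
width: 0.0423
```

Call:
{"method": "move_arm", "body": {"motion": [[[0,-0.3,0,0,0,0],[0,0,0,0,0,0]]]}}

```text
t: 6.75
tcp_pos: [0.4905, -0.1206, 0.2382]
tcp_rot: [[-0.001, 0.983, -0.181], [0.0, -0.181, -0.983], [-1.0, -0.001, 0.0]]
contact_force: [-0.1, 0.4, -0.9]
width: 0.0424
```

```bash
python3 - <<'E'
from h import *
s=arm.sense();print(s['tcp_pos'],s['contact_force'],s['width'],s['q'])
snap('wrist','w3.png')
E
```

```text
[ 0.49048969 -0.12063242  0.23820881] [-0.12410039  0.38929481 -0.93171752] 0.042353835076848576 [-0.34440692  0.32802262  0.61021798  1.94348532 -0.23033942  0.94007221
  0.19557304]
```

View pics/w3.png

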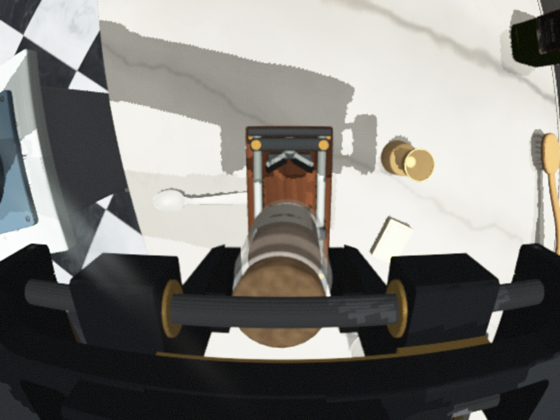

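```bash
python3 - <<'E'
from h import *
crop('w3',235,115,345,200,'c6.png',7)
E
```

```text
(no output)
```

View pics/c6.png

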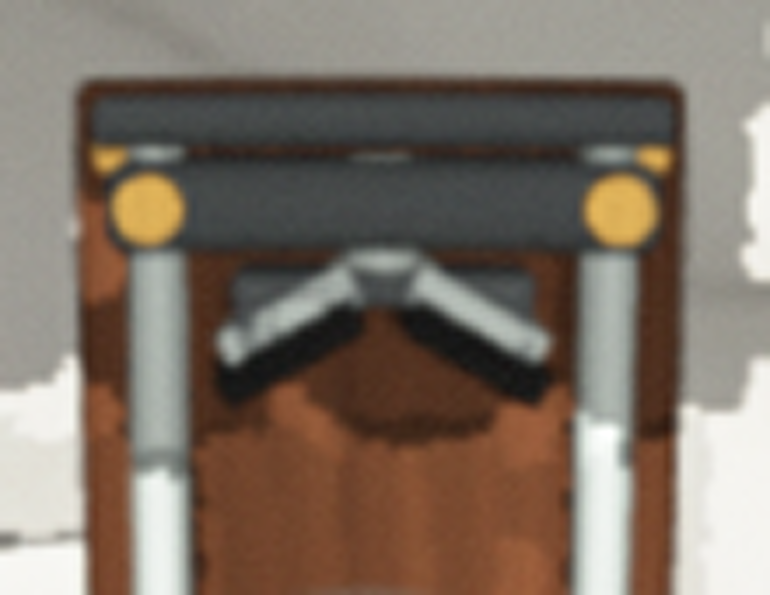

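```bash
cat > fit2.py <<'E'
from h import *
from scipy.optimize import least_squares
from fit import loc,obs,f
ob=[(246.2,126.6,(.1125,.05,.014)),(332.5,126.6,(.1125,-.05,.014))]
P=lambda u,v:(235+u/7,115+v/7)
vp=None
def edge(p,u,v,y):
    w=atz('w3',*P(u,v),.014,True); c,s=np.cos(p[2]),np.sin(p[2]); d=w[:2]-p[:2]; return (-s*d[0]+c*d[1]-y)*1000
g=lambda p:np.concatenate([np.concatenate([proj('w3',loc(p,o[2]),True)-o[:2] for o in ob]),[edge(p,89,580,.05),edge(p,672,580,-.05)]])
r=least_squares(lambda p:np.concatenate([g(p),f(p)*.4]),[.49,-.166,1.39]); vp=r.x
if __name__=='__main__':
    np.set_printoptions(precision=4,suppress=True)
    print(vp,np.degrees(vp[2]));print(g(vp));print(f(vp).reshape(-1,2))
    c,s=np.cos(vp[2]),np.sin(vp[2])
    def V(w): d=w[:2]-vp[:2]; return np.array([c*d[0]+s*d[1],-s*d[0]+c*d[1]])
    for n,u,v,z in [('shoe L',220,350,.046),('shoe R',548,345,.046),('shoe mid',380,262,.046),('rod L scr',148,210,.05),('rod R scr',620,210,.05)]:
        print(n,V(atz('w3',*P(u,v),z,True)))
    for n,u,v in [('scene0',230+401/4,220+305/4),('side0',190+305/5,220+207/5)]: print('knob',V(atz(n,u,v,.0905)))
    # moving-jaw crossbar in scene
    for u,v in [(275,305),(405,268)]: print('bar',V(atz('scene0',230+u/4,220+v/4,.046)))
E
python3 fit2.py
```

```text
[ 0.4884 -0.1691  1.3916] 79.7304348222033
[-0.8944 -0.1408  0.884  -0.1848 -0.9249  1.0108]
[[ 0.5423  2.21  ]
 [ 1.631   1.0761]
 [-1.0142 -1.6097]
 [-2.0951  1.4158]
 [ 0.0082  2.0458]
 [ 0.1503 -1.443 ]]
shoe L [0.0719 0.0247]
shoe R [ 0.0725 -0.0245]
shoe mid [0.085  0.0007]
rod L scr [0.0933 0.0348]
rod R scr [ 0.0933 -0.0346]
knob [-0.0718 -0.0004]
knob [-0.0771 -0.0019]
bar [-0.0101  0.044 ]
bar [-0.0135 -0.0372]
```

Call:
{"method": "move_arm", "body": {"motion": [[[-0.1,-0.7,0,0,0,0],[-0.2,-0.9,0,0,0,0],[-0.2,-0.9,0,0,0,0],[-0.1,-0.6,0,0,0,0],[0,0,0,0,0,0],[0,0,0,0,0,0]]]}}

```text
t: 7.55
tcp_pos: [0.4735, -0.2116, 0.2385]
tcp_rot: [[-0.0, 0.984, -0.179], [0.001, -0.179, -0.984], [-1.0, -0.0, -0.001]]
contact_force: [-0.4, 0.5, -1.0]
width: 0.0423
```

```bash
python3 - <<'E'
from h import *
s=arm.sense();print(s['tcp_pos'],s['contact_force'],s['width'],s['q'])
snap('wrist','w4.png')
crop('w4',235,90,345,215,'c7.png',6)
E
```

```text
[ 0.47348453 -0.21158867  0.23849279] [-0.44788578  0.50739298 -0.95677741] 0.042297303532578996 [-0.17110454  0.35788855  0.63244898  1.91194545 -0.25773867  0.95325241
  0.40240238]
```

View pics/w4.png

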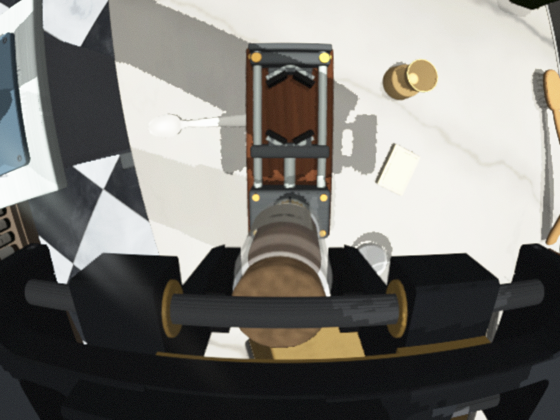

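View pics/c7.png

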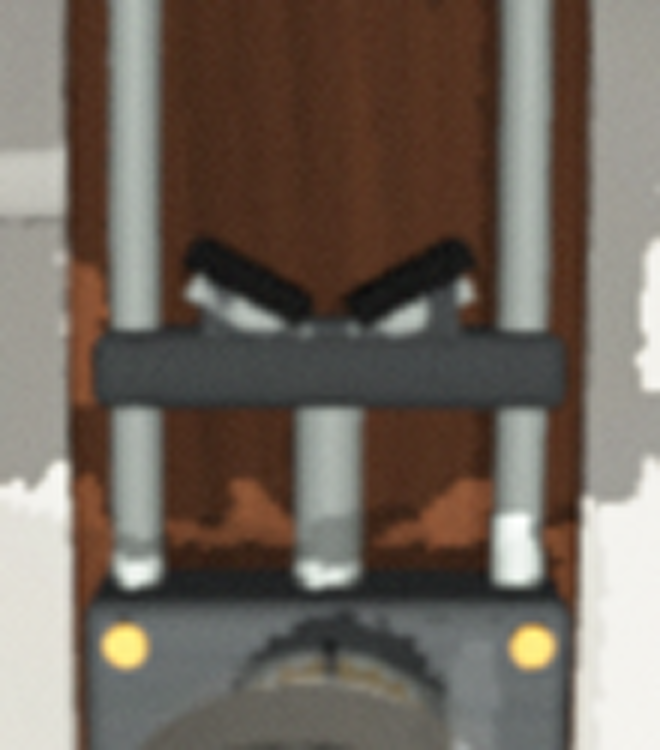

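```bash
python3 - <<'E'
from h import *
crop('w4',240,30,340,110,'c8.png',7)
E
```

```text
(no output)
```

View pics/c8.png

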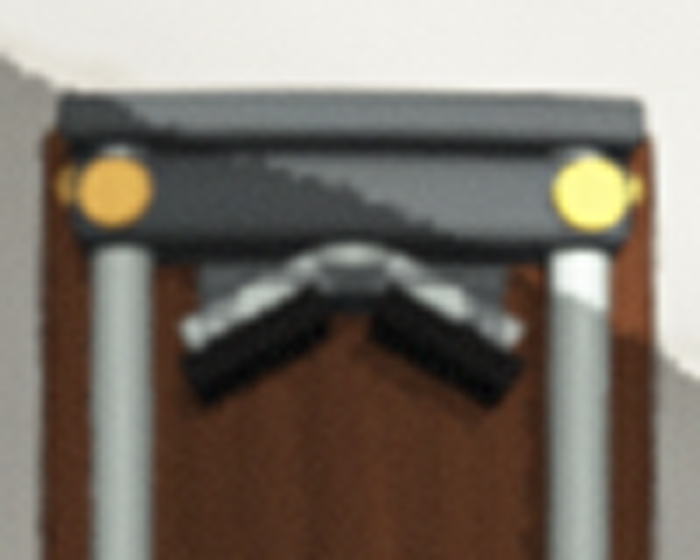

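```bash
cat > jaw.py <<'E'
from fit2 import *
np.set_printoptions(precision=4,suppress=True)
c,s=np.cos(vp[2]),np.sin(vp[2])
def V(w): d=w[:2]-vp[:2]; return np.array([c*d[0]+s*d[1],-s*d[0]+c*d[1]])
if __name__=='__main__':
  for nm,f_,o,k,segs,sg in [('end','w3',(235,115),7,[((235,405),(360,328)),((530,402),(410,328))],-1),('mov','w4',(235,90),6,[((207,237),(312,296)),((453,237),(348,296))],1)]:
    for z in(.046,):
      L=[]
      for a,b in segs:
        A,B=[V(atz(f_,o[0]+p[0]/k,o[1]+p[1]/k,z,True)) for p in(a,b)]
        d=(B-A)/np.linalg.norm(B-A); n=np.array([-d[1],d[0]]); n*=np.sign(n[0])*sg
        L.append((n,n@A)); print(nm,A,B,n)
      M=np.array([l[0] for l in L]); r=np.array([l[1]+.022 for l in L]); print(nm,'axis',np.linalg.solve(M,r))
  print('tcp',V(arm.sense()['tcp_pos']))
  for q in [('w4',235+330/6,90+370/6,.046,True)]: print('bar mid',V(atz(*q)))
  for q in [(123,645),(532,645)]: print('screws housing',V(atz('w4',235+q[0]/6,90+q[1]/6,.05,True)))
  for q in [(115,190),(590,190)]: print('screws end',V(atz('w4',240+q[0]/7,30+q[1]/7,.05,True)))
  # collar mark
  print('collar mark',V(atz('w4',235+330/6,90+655/6,.055,True)))
E
python3 jaw.py
```

```text
end [0.0635 0.0225] [0.0751 0.0037] [-0.8516 -0.5242]
end [ 0.0639 -0.0219] [ 0.0751 -0.0038] [-0.8505  0.526 ]
end axis [ 0.0515 -0.    ]
mov [0.0167 0.0217] [0.0064 0.0036] [ 0.8683 -0.4961]
mov [ 0.0168 -0.0208] [ 0.0064 -0.0026] [0.8666 0.499 ]
mov axis [0.0299 0.0005]
tcp [-0.0445  0.0071]
bar mid [-0.0066  0.0004]
screws housing [-0.0547  0.0369]
screws housing [-0.0547 -0.0354]
screws end [0.0927 0.0347]
screws end [ 0.0931 -0.0345]
collar mark [-0.0554  0.0005]
```

```bash
python3 - <<'E'
from jaw import *
t=np.array(loc(vp,(.040,.0003,.0608)));p=arm.sense()['tcp_pos'];print(t,(t-p)/.03)
print(proj('w4',[*p[:2],p[2]+.0452],True))
th=np.linspace(0,6.28,13)
print(np.array([proj('w4',[p[0]+.0185*np.cos(a),p[1]+.0185*np.sin(a),p[2]+.0452],True) for a in th]).round())
E
```

```text
[ 0.4952 -0.1297  0.0608] [ 0.724   2.7306 -5.9244]
[282.8715 312.7634]
[[333. 305.]
 [323. 284.]
 [301. 271.]
 [273. 269.]
 [249. 279.]
 [235. 298.]
 [234. 319.]
 [246. 338.]
 [267. 349.]
 [291. 350.]
 [314. 342.]
 [329. 326.]
 [333. 305.]]
```

Call:
{"method": "move_arm", "body": {"motion": [[[0.15,0.6,0,0,0,0],[0.2,0.8,0,0,0,0],[0.2,0.8,0,0,0,0],[0.17,0.53,-0.3,0,0,0],[0,0,-0.6,0,0,0],[0,0,-0.8,0,0,0],[0,0,-0.8,0,0,0],[0,0,-0.8,0,0,0],[0,0,0,0,0,0],[0,0,0,0,0,0]]]}}

```text
t: 8.85
tcp_pos: [0.4951, -0.1314, 0.1402]
tcp_rot: [[0.001, 0.984, -0.181], [-0.0, -0.181, -0.984], [-1.0, 0.001, 0.0]]
contact_force: [0.2, -0.4, -0.2]
width: 0.0422
```

```bash
python3 - <<'E'
from jaw import *
s=arm.sense();p=s['tcp_pos'];print(p,V(p),s['contact_force'],s['width'])
snap('scene','s1.png');snap('side','d1.png')
crop('s1',260,220,370,345,'c9.png',6)
crop('d1',210,200,310,310,'c10.png',6)
E
```

```text
[ 0.4951 -0.1314  0.1402] [0.0383 0.0001] [ 0.1534 -0.4184 -0.2341] 0.042249140353286245
```

View pics/c9.png

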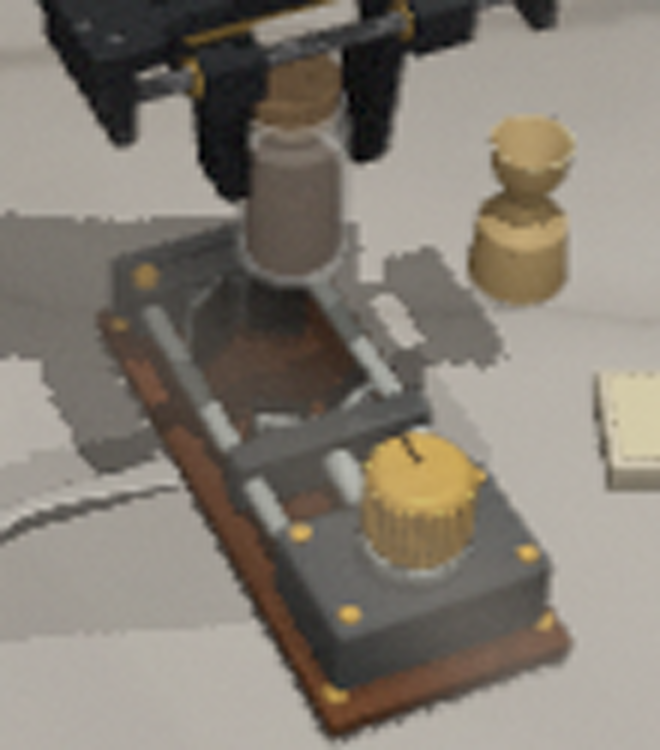

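View pics/c10.png

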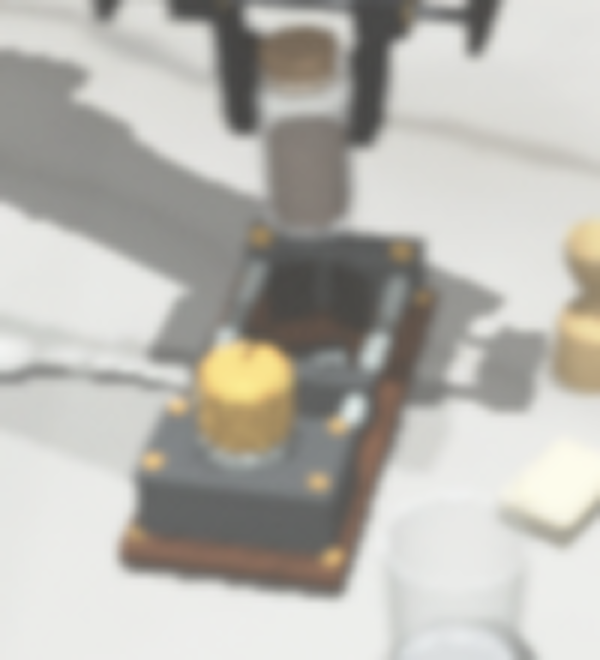

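Call:
{"method": "move_arm", "body": {"motion": [[[0,0.05,-0.5,0,0,0],[0,0,-0.6,0,0,0],[0,0,-0.5,0,0,0],[0,0,-0.5,0,0,0],[0,0,-0.3,0,0,0],[0,0,-0.15,0,0,0],[0,0,0,0,0,0],[0,0,0,0,0,0]]]}}

```text
t: 9.95
tcp_pos: [0.4951, -0.13, 0.0636]
tcp_rot: [[0.001, 0.984, -0.181], [-0.0, -0.181, -0.984], [-1.0, 0.001, 0.0]]
contact_force: [-0.3, -0.0, -0.9]
width: 0.0425
```

```bash
python3 - <<'E'
from jaw import *
s=arm.sense();p=s['tcp_pos'];print(p,V(p),s['contact_force'],s['wrist_torque'],s['width'])
snap('scene','s2.png')
crop('s2',260,220,370,345,'c11.png',6)
E
```

```text
[ 0.4951 -0.13    0.0636] [0.0397 0.0004] [-0.2532 -0.0328 -0.8816] [-0.0549  0.0642  0.0199] 0.04249496002645126
```

View pics/c11.png

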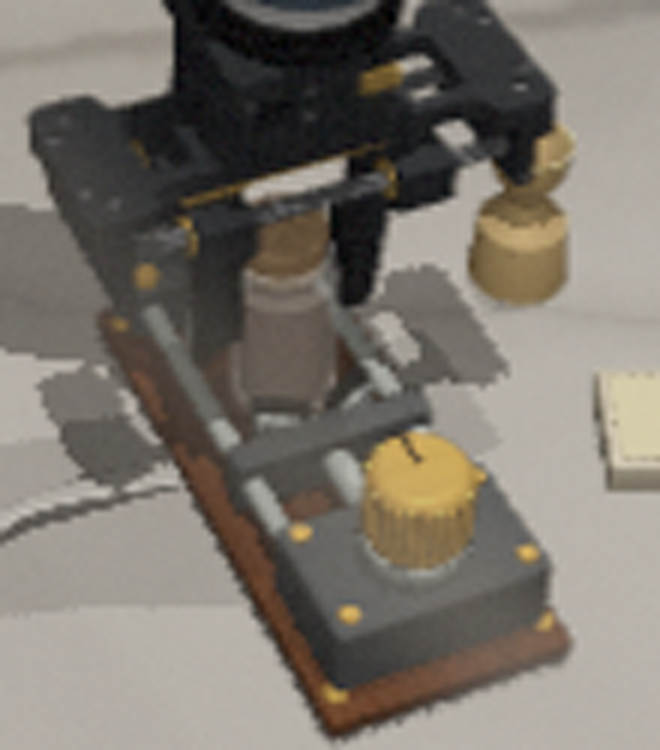

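Call:
{"method": "move_arm", "body": {"motion": [[[0,0,-0.05,0,0,0],[0,0,-0.03,0,0,0],[0,0,0,0,0,0]]]}}

```text
t: 10.38
tcp_pos: [0.4948, -0.1298, 0.0609]
tcp_rot: [[0.0, 0.984, -0.181], [0.0, -0.181, -0.984], [-1.0, 0.0, -0.0]]
contact_force: [-0.1, 0.8, -0.7]
width: 0.0422
```

Call:
{"method": "move_arm", "body": {"motion": [[[0,0,-0.02,0,0,0],[0,0,0,0,0,0]]]}}

```text
t: 10.62
tcp_pos: [0.4951, -0.1298, 0.0606]
tcp_rot: [[0.001, 0.984, -0.181], [0.0, -0.181, -0.984], [-1.0, 0.001, -0.0]]
contact_force: [0.1, 0.5, 3.5]
width: 0.042
```

```bash
python3 - <<'E'
from jaw import *
for n,u,v,z in [('jig base',346.3,266.5,0),('jig top',348.5,244,.074),('match',368,291,.015),('glass top',390,310,.073),('glass bot',385.5,334,0)]: w=atz('scene0',u,v,z); print(n,w,V(w))
E
```

```text
jig base [ 0.6284 -0.122   0.    ] [ 0.0713 -0.1294]
jig top [ 0.63   -0.1183  0.074 ] [ 0.0752 -0.1303]
match [ 0.6076 -0.2252  0.015 ] [-0.034  -0.1273]
glass top [ 0.5688 -0.3272  0.073 ] [-0.1412 -0.1073]
glass bot [ 0.5652 -0.3322  0.    ] [-0.1468 -0.1046]
```

Call:
{"method": "move_arm", "body": {"motion": [[[0,0,0,0,0,0],[0,0,0,0,0,0],[0,0,0,0,0,0],[0,0,0,0,0,0],[0,0,0,0,0,0]]], "claw": 0.1}}

```text
t: 11.25
tcp_pos: [0.4947, -0.1299, 0.0602]
tcp_rot: [[-0.0, 0.984, -0.181], [-0.0, -0.181, -0.984], [-1.0, -0.0, 0.0]]
contact_force: [0.2, 0.4, -0.7]
width: 0.0797
```

Call:
{"method": "move_arm", "body": {"motion": [[[0,0,0.2,0,0,0],[0,0,0.5,0,0,0],[0,0,0.9,0,0,0],[0,0,0.9,0,0,0],[0,0,0.9,0,0,0],[-0.1,-0.5,0.9,0,0,0],[-0.2,-0.9,0.7,0,0,0],[-0.2,-0.9,0,0,0,0],[-0.1,-0.6,0,0,0,0],[0,0,0,0,0,0]]]}}

```text
t: 12.5
tcp_pos: [0.4763, -0.2182, 0.2112]
tcp_rot: [[0.001, 0.983, -0.184], [-0.001, -0.184, -0.983], [-1.0, 0.001, 0.001]]
contact_force: [-0.2, 0.2, -0.1]
width: 0.0795
```

```bash
python3 - <<'E'
from jaw import *
s=arm.sense();p=s['tcp_pos'];print(p,V(p),s['q'],s['contact_force'],s['width'])
snap('wrist','w5.png')
snap('scene','s3.png')
crop('s3',260,220,370,345,'c12.png',6)
E
```

```text
[ 0.4763 -0.2182  0.2112] [-0.0505  0.0031] [-0.1405  0.4056  0.6151  1.9258 -0.2949  0.8988  0.4374] [-0.1571  0.2227 -0.0881] 0.07948732658081917
```

View pics/w5.png

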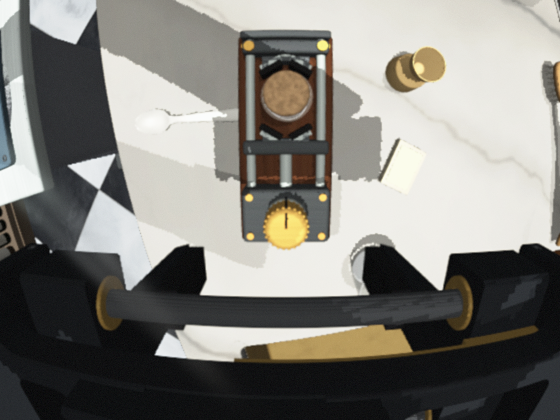

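View pics/c12.png

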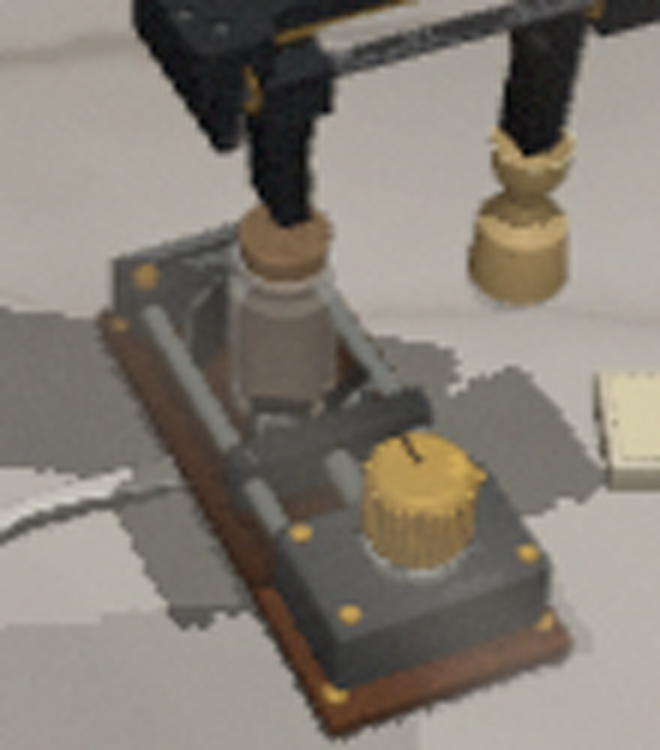

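```bash
python3 - <<'E'
from h import *
crop('w5',235,135,340,250,'c13.png',6)
E
```

```text
(no output)
```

View pics/c13.png

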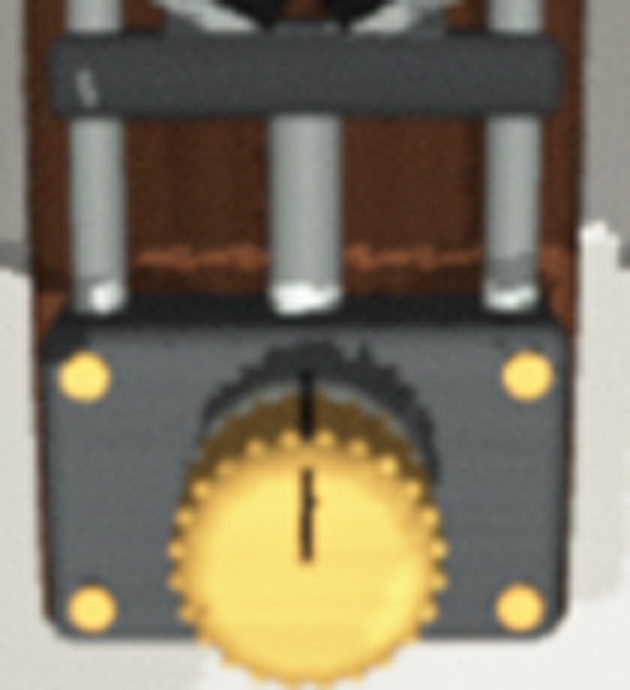

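```bash
python3 - <<'E'
from jaw import *
w=atz('w5',286.2,228.3,.0905,True);p=arm.sense()['tcp_pos'];print(w,V(w),(w-p)/.03)
for q in [(84,376),(527,376),(92,608),(519,608)]: print(V(atz('w5',235+q[0]/6,135+q[1]/6,.049,True)))
w=atz('w5',287,95,.106,True);print('jar',V(w))
E
```

```text
[ 0.4747 -0.2406  0.0905] [-0.0728  0.0008] [-0.0723 -0.8145 -4.0039]
[-0.0549  0.0368]
[-0.0553 -0.0355]
[-0.095   0.0368]
[-0.0955 -0.0353]
jar [ 0.0386 -0.0002]
```

Call:
{"method": "move_arm", "body": {"motion": [[[-0.05,-0.4,0,0,0,0.33],[0,-0.39,0,0,0,0.33],[0,0,-0.4,0,0,0.33],[0,0,-0.4,0,0,0.33],[0,0,-0.4,0,0,0.33],[0,0,-0.4,0,0,0.33],[0,0,-0.4,0,0,0.33],[0,0,0,0,0,0.33],[0,0,0,0,0,0],[0,0,0,0,0,0]]], "claw": 0.1}}

```text
t: 13.85
tcp_pos: [0.4755, -0.24, 0.1504]
tcp_rot: [[0.0, 0.364, 0.931], [0.0, 0.931, -0.364], [-1.0, 0.0, 0.0]]
contact_force: [-0.1, -0.2, 0.6]
width: 0.0797
```

```bash
python3 - <<'E'
from jaw import *
s=arm.sense();p=s['tcp_pos'];print(p,V(p),s['q'],s['tcp_rot'],s['contact_force'],s['wrist_torque'],s['width'])
snap('wrist','w6.png');snap('side','d2.png')
crop('d2',200,190,310,310,'c14.png',6)
print(proj('w6',loc(vp,(-.074,.0006,.0905)),True))
E
```

```text
[ 0.4755 -0.24    0.1504] [-0.0721  0.    ] [ 0.1913  0.4651  0.2445  1.9337 -0.1585  0.7608  1.724 ] [[ 0.0003  0.3641  0.9314]
 [ 0.0001  0.9314 -0.3641]
 [-1.      0.0002  0.0003]] [-0.121  -0.2053  0.5643] [ 0.0063 -0.0239 -0.0096] 0.07973964858976526
[281.5074 225.0016]
```

View pics/w6.png

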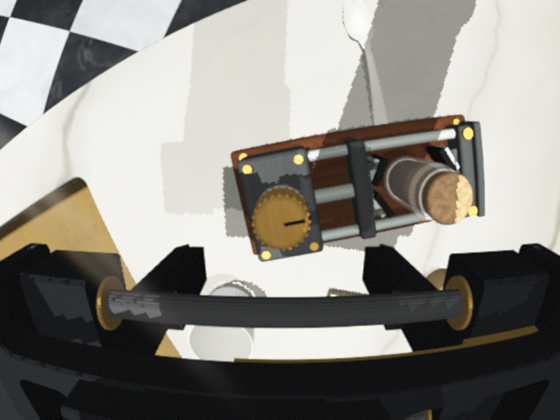

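View pics/c14.png

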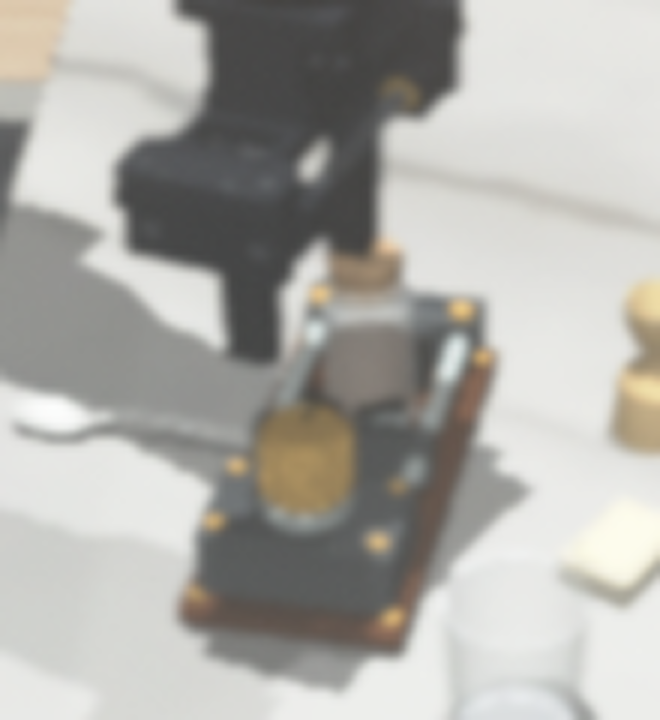

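```bash
python3 - <<'E'
from h import *
crop('w6',235,170,330,265,'c15.png',7)
E
```

```text
(no output)
```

View pics/c15.png

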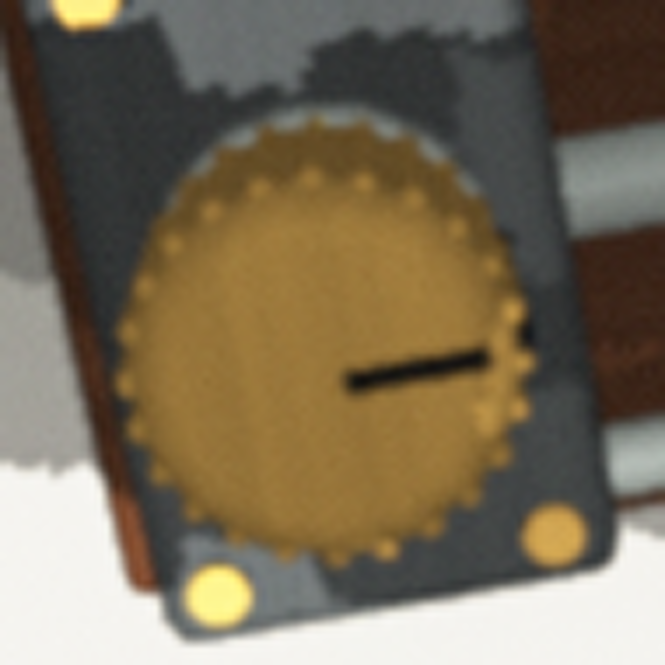

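```bash
python3 - <<'E'
from jaw import *
w=atz('w6',281.5,222.6,.0905,True);p=arm.sense()['tcp_pos'];print(w,V(w),(w-p)/.03)
E
```

```text
[ 0.4731 -0.2412  0.0905] [-0.0737  0.0022] [-0.0786 -0.0316 -1.9962]
```

Call:
{"method": "move_arm", "body": {"motion": [[[-0.05,-0.03,-0.5,0,0,0],[0,0,-0.7,0,0,0],[0,0,-0.7,0,0,0],[0,0,-0.6,0,0,0],[0,0,-0.4,0,0,0],[0,0,-0.16,0,0,0],[0,0,0,0,0,0],[0,0,0,0,0,0]]]}}

```text
t: 14.95
tcp_pos: [0.4741, -0.2417, 0.0589]
tcp_rot: [[0.001, 0.362, 0.932], [-0.0, 0.932, -0.362], [-1.0, 0.0, 0.001]]
contact_force: [0.9, -0.4, 0.7]
width: 0.0792
```

Call:
{"method": "move_arm", "body": {"motion": [[[0,0,0,0,0,0],[0,0,0,0,0,0],[0,0,0,0,0,0],[0,0,0,0,0,0]]], "claw": 1, "force": 15}}

```text
t: 15.45
tcp_pos: [0.4737, -0.2414, 0.0585]
tcp_rot: [[0.0, 0.362, 0.932], [0.0, 0.932, -0.362], [-1.0, 0.0, 0.0]]
contact_force: [-0.6, 0.1, 0.3]
width: 0.0414
```

```bash
python3 - <<'E'
from jaw import *
s=arm.sense();p=s['tcp_pos'];print(p,V(p),s['q'],s['contact_force'],s['wrist_torque'],s['width'])
snap('wrist','w7.png');snap('side','d3.png')
E
```

```text
[ 0.4737 -0.2414  0.0585] [-0.0738  0.0016] [ 0.2355  0.6186  0.1952  1.9705 -0.2095  0.5715  1.7728] [-0.6114  0.05    0.3318] [-0.0564  0.0063  0.0718] 0.041377602427635725
```

View pics/w7.png

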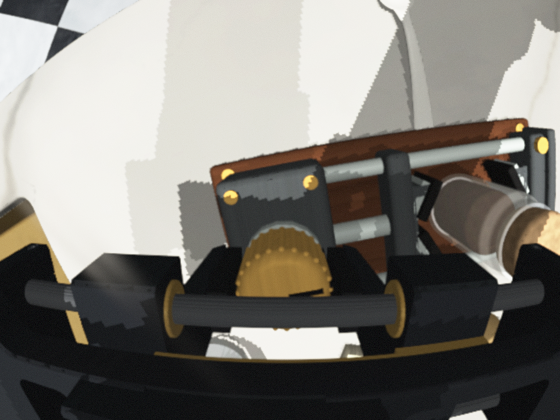

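Call:
{"method": "move_arm", "body": {"motion": [[[0,0,0,0,0,0],[0,0,0,0,0,0],[0,0,0,0,0,-0.15],[0,0,0,0,0,-0.2],[0,0,0,0,0,-0.2],[0,0,0,0,0,0]]], "force": 40}}

```text
t: 16.3
tcp_pos: [0.4738, -0.2415, 0.0584]
tcp_rot: [[-0.0, 0.611, 0.792], [-0.0, 0.792, -0.611], [-1.0, -0.0, 0.0]]
contact_force: [-0.1, 0.1, 0.8]
width: 0.0389
```

```bash
cat > st.py <<'E'
from jaw import *
import sys
s=arm.sense();p=s['tcp_pos'];y=s['tcp_rot'][:,1];print(s['t'],p,V(p),'az',np.degrees(np.arctan2(y[1],y[0])),s['q'],s['contact_force'],s['wrist_torque'],s['width'])
if len(sys.argv)>1: snap('wrist',sys.argv[1]+'.png')
E
python3 st.py w8
```

```text
16.3 [ 0.4738 -0.2415  0.0584] [-0.0739  0.0015] az 52.34468337178995 [ 0.1778  0.6269  0.2704  1.9738 -0.2904  0.5777  1.5575] [-0.0663  0.1148  0.8451] [-0.093   0.0588 -0.0869] 0.03894344906083312
```

View pics/w8.png

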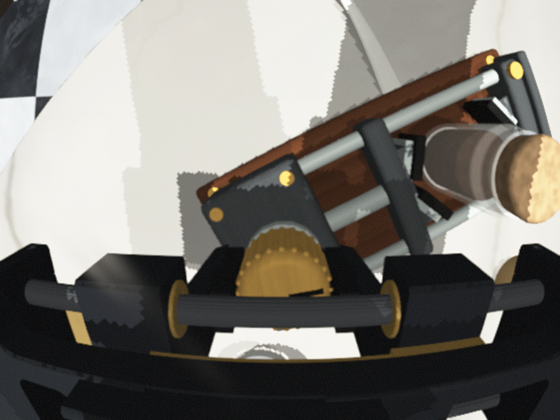

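Call:
{"method": "move_arm", "body": {"motion": [[[0,0,0,0,0,-0.25],[0,0,0,0,0,-0.25],[0,0,0,0,0,-0.25],[0,0,0,0,0,-0.25],[0,0,0,0,0,-0.25],[0,0,0,0,0,-0.25],[0,0,0,0,0,-0.25],[0,0,0,0,0,-0.25],[0,0,0,0,0,-0.25],[0,0,0,0,0,0]]]}}

```text
t: 17.6
tcp_pos: [0.4738, -0.2416, 0.0584]
tcp_rot: [[-0.0, 0.966, -0.26], [-0.0, -0.26, -0.966], [-1.0, 0.0, 0.0]]
contact_force: [-0.5, -1.2, 0.7]
width: 0.0395
```

```bash
python3 st.py w9
```

```text
17.6 [ 0.4738 -0.2416  0.0584] [-0.0739  0.0014] az -15.060651089515845 [-0.0455  0.6917  0.5726  1.9863 -0.6155  0.6409  0.6681] [-0.453  -1.2139  0.6854] [-0.1459  0.0834 -0.1762] 0.03945378739468045
```

View pics/w9.png

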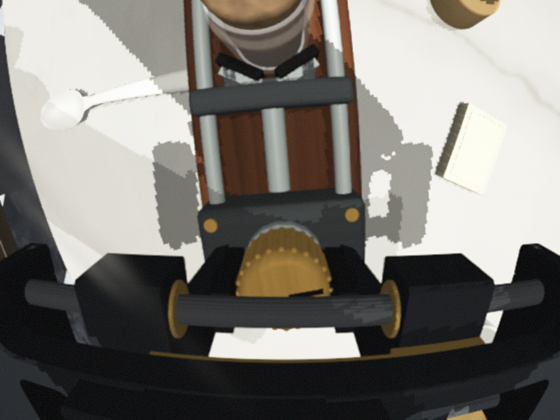

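Call:
{"method": "move_arm", "body": {"motion": [[[0,0,0,0,0,-0.2],[0,0,0,0,0,-0.2],[0,0,0,0,0,-0.2],[0,0,0,0,0,-0.2],[0,0,0,0,0,-0.2],[0,0,0,0,0,0]]]}}

```text
t: 18.4
tcp_pos: [0.4738, -0.2417, 0.0584]
tcp_rot: [[0.0, 0.707, -0.707], [-0.0, -0.707, -0.707], [-1.0, 0.0, 0.0]]
contact_force: [-0.4, -1.2, 1.0]
width: 0.0393
```

```bash
python3 st.py w10
```

```text
18.4 [ 0.4738 -0.2417  0.0584] [-0.074   0.0014] az -45.01839578614955 [-0.1345  0.7381  0.7017  1.9909 -0.7502  0.6901  0.2617] [-0.3632 -1.2013  0.9796] [-0.3001  0.0339 -0.0326] 0.039315183935778084
```

View pics/w10.png

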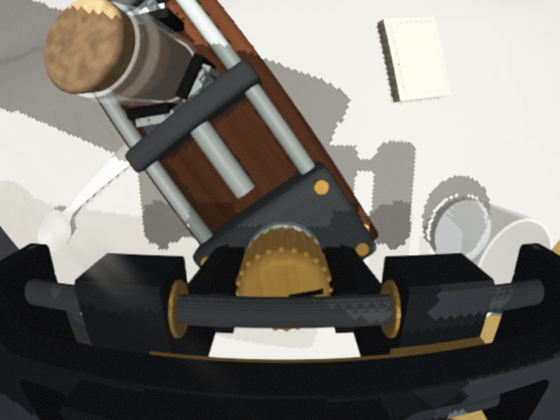

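Call:
{"method": "move_arm", "body": {"motion": [[[0,0,0,0,0,-0.15],[0,0,0,0,0,-0.15],[0,0,0,0,0,-0.1]]]}}

```text
t: 18.82
tcp_pos: [0.4738, -0.2417, 0.0585]
tcp_rot: [[0.0, 0.543, -0.839], [-0.0, -0.839, -0.543], [-1.0, 0.0, -0.0]]
contact_force: [0.9, -1.6, 0.8]
width: 0.0387
```

```bash
python3 st.py w11
```

```text
18.825 [ 0.4738 -0.2417  0.0585] [-0.074   0.0014] az -57.08351472257252 [-0.1674  0.7596  0.7515  1.9926 -0.8013  0.7134  0.0944] [ 0.8634 -1.6469  0.8084] [-0.3216  0.1192  0.2502] 0.038749185685595926
```

Call:
{"method": "move_arm", "body": {"motion": [[[0,0,0,0,0,-0.1],[0,0,0,0,0,-0.1]]]}}

```text
t: 19.12
tcp_pos: [0.4739, -0.2416, 0.0585]
tcp_rot: [[0.0, 0.453, -0.891], [-0.0, -0.891, -0.453], [-1.0, 0.0, -0.0]]
contact_force: [0.0, -1.5, 0.7]
width: 0.039
```

```bash
python3 st.py w12
```

```text
19.125 [ 0.4739 -0.2416  0.0585] [-0.074   0.0014] az -63.03387660776607 [-0.1832  0.771   0.7758  1.9933 -0.8258  0.7257  0.011 ] [ 0.0207 -1.5157  0.6851] [-0.34    0.0432  0.3553] 0.03902631330911825
```

Call:
{"method": "move_arm", "body": {"motion": [[[0,0,0,0,0,-0.1],[0,0,0,0,0,-0.1]]]}}

```text
t: 19.42
tcp_pos: [0.4738, -0.2417, 0.0584]
tcp_rot: [[0.0, 0.358, -0.934], [-0.0, -0.934, -0.358], [-1.0, 0.0, -0.0]]
contact_force: [0.6, -2.4, 0.3]
width: 0.0392
```

```bash
python3 st.py w13
```

```text
19.425 [ 0.4738 -0.2417  0.0584] [-0.074   0.0014] az -69.04341940744843 [-0.1987  0.7829  0.8     1.9941 -0.8501  0.7385 -0.0736] [ 0.5779 -2.4143  0.2569] [-0.3839 -0.0047  0.3548] 0.03920879149349234
```

View pics/w13.png

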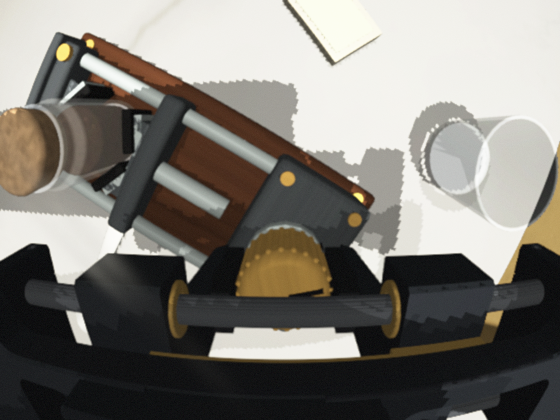

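Call:
{"method": "move_arm", "body": {"motion": [[[0,0,0,0,0,-0.1],[0,0,0,0,0,-0.1]]]}}

```text
t: 19.73
tcp_pos: [0.4738, -0.2417, 0.0585]
tcp_rot: [[0.0, 0.258, -0.966], [-0.0, -0.966, -0.258], [-1.0, 0.0, -0.0]]
contact_force: [0.6, -2.2, 0.9]
width: 0.0395
```

```bash
python3 st.py
```

```text
19.725 [ 0.4738 -0.2417  0.0585] [-0.074   0.0014] az -75.05917589472774 [-0.2136  0.7951  0.8238  1.9948 -0.8738  0.7518 -0.1589] [ 0.5546 -2.2078  0.9474] [-0.3934  0.0072  0.3295] 0.03945352800720017
```

Call:
{"method": "move_arm", "body": {"motion": [[[0,0,0,0,0,-0.1],[0,0,0,0,0,-0.1]]]}}

```text
t: 19.98
tcp_pos: [0.4738, -0.2417, 0.0584]
tcp_rot: [[0.0, 0.155, -0.988], [-0.0, -0.988, -0.155], [-1.0, 0.0, -0.0]]
contact_force: [-0.8, -1.8, 1.1]
width: 0.039
```

```bash
python3 st.py
```

```text
19.975 [ 0.4738 -0.2417  0.0584] [-0.074   0.0014] az -81.0659738086257 [-0.2281  0.8078  0.8472  1.9955 -0.897   0.7655 -0.2448] [-0.7863 -1.7875  1.148 ] [-0.3434  0.0084  0.2359] 0.03899992946239355
```

Call:
{"method": "move_arm", "body": {"motion": [[[0,0,0,0,0,-0.1],[0,0,0,0,0,-0.1]]]}}

```text
t: 20.23
tcp_pos: [0.4738, -0.2417, 0.0585]
tcp_rot: [[0.0, 0.051, -0.999], [-0.0, -0.999, -0.051], [-1.0, 0.0, -0.0]]
contact_force: [0.5, -2.6, 0.9]
width: 0.0391
```

```bash
python3 st.py w14
```

```text
20.225 [ 0.4738 -0.2417  0.0585] [-0.074   0.0014] az -87.07254401526224 [-0.242   0.8206  0.8701  1.9962 -0.9195  0.7796 -0.3313] [ 0.4962 -2.5994  0.879 ] [-0.3801  0.0313  0.2475] 0.03914692933363866
```

View pics/w14.png

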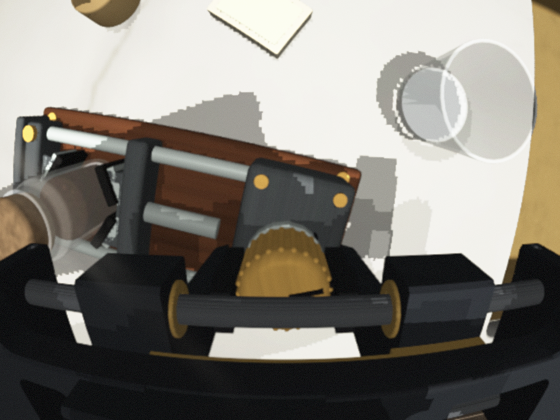

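```bash
python3 - <<'E'
from jaw import *
ims=[]
for f in('w10','w11','w12','w13','w14'):
    # rectify onto plane z=.038 in vise frame: x -.06..0.09, y -.055...055 at 4px/mm
    xs=np.arange(-.06,.09,.0005);ys=np.arange(.05,-.05,-.0005)
    m=np.array([[proj(f,loc(vp,(x,y,.046)),True) for x in xs] for y in ys],np.float32)
    im=cv2.imread('pics/'+f+'.png');r=cv2.remap(im,m[...,0],m[...,1],cv2.INTER_CUBIC)
    for k in range(0,300,20): cv2.line(r,(k,0),(k,6),(0,0,255),1)
    ims.append(r[40:160])
o=np.vstack(ims);print(o.shape);cv2.imwrite('pics/rect.png',cv2.resize(o,None,fx=1.33*1.5/1.5,fy=1) if 0 else o)
E
```

```text
(600, 300, 3)
```

View pics/rect.png

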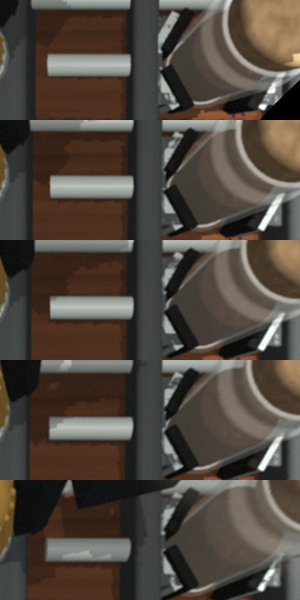

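```bash
python3 - <<'E'
from jaw import *
snap('scene','s4.png')
crop('s4',300,265,360,325,'c16.png',10)
E
```

```text
(no output)
```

View pics/c16.png

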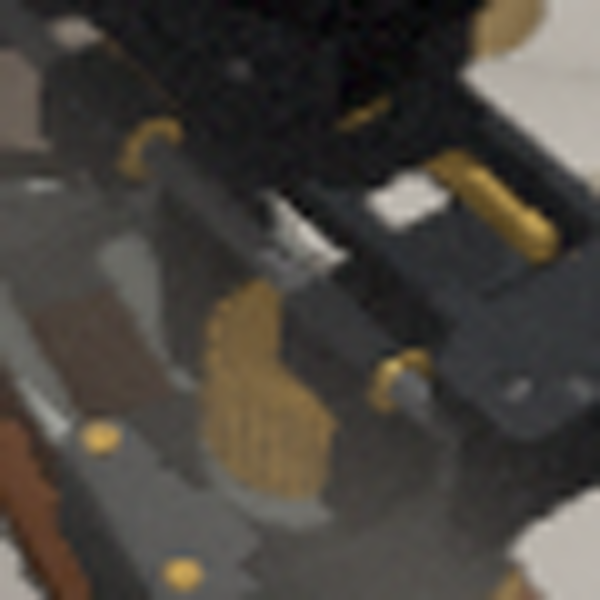

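Call:
{"method": "move_arm", "body": {"motion": [[[0,0,0,0,0,-0.1],[0,0,0,0,0,-0.1]]]}}

```text
t: 20.58
tcp_pos: [0.4738, -0.2417, 0.0585]
tcp_rot: [[0.0, -0.053, -0.999], [-0.0, -0.999, 0.053], [-1.0, 0.0, -0.0]]
contact_force: [0.3, -2.4, 0.9]
width: 0.0393
```

```bash
python3 st.py
```

```text
20.575 [ 0.4738 -0.2417  0.0585] [-0.074   0.0014] az -93.06364746369647 [-0.2554  0.8338  0.8926  1.9968 -0.9413  0.7939 -0.4184] [ 0.306  -2.4155  0.8665] [-0.4416  0.0648  0.3783] 0.03928592653002553
```

Call:
{"method": "move_arm", "body": {"motion": [[[0,0,0,0,0,-0.1],[0,0,0,0,0,-0.1]]]}}

```text
t: 20.82
tcp_pos: [0.4738, -0.2417, 0.0584]
tcp_rot: [[0.0, -0.158, -0.987], [-0.0, -0.987, 0.158], [-1.0, 0.0, -0.0]]
contact_force: [1.2, -1.7, 1.1]
width: 0.0393
```

```bash
python3 st.py
```

```text
20.825 [ 0.4738 -0.2417  0.0584] [-0.0741  0.0014] az -99.07101804975095 [-0.2683  0.8473  0.9146  1.9974 -0.9625  0.8087 -0.5063] [ 1.1985 -1.66    1.1276] [-0.4591  0.0383  0.3763] 0.039272837558431556
```

Call:
{"method": "move_arm", "body": {"motion": [[[0,0,0,0,0,-0.1],[0,0,0,0,0,-0.1]]]}}

```text
t: 21.08
tcp_pos: [0.4738, -0.2417, 0.0584]
tcp_rot: [[0.0, -0.26, -0.966], [-0.0, -0.966, 0.26], [-1.0, 0.0, -0.0]]
contact_force: [0.4, -1.5, 1.1]
width: 0.0392
```

```bash
python3 st.py w15;python3 - <<'E'
from jaw import *
snap('scene','s5.png')
crop('s5',300,265,360,325,'c17.png',10)
E
```

```text
21.075 [ 0.4738 -0.2417  0.0584] [-0.0741  0.0014] az -105.07946765546463 [-0.2805  0.861   0.9361  1.9979 -0.9832  0.8236 -0.5948] [ 0.4094 -1.5149  1.0586] [-0.4359  0.0736  0.3616] 0.039216086623053106
```

View pics/c17.png

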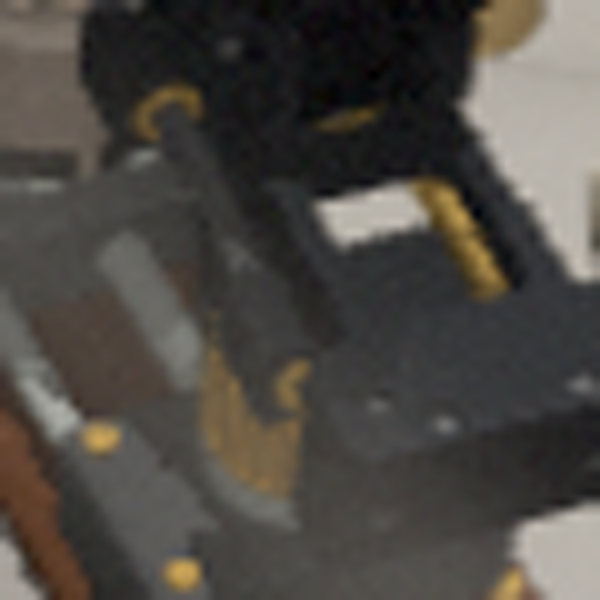

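View pics/w15.png

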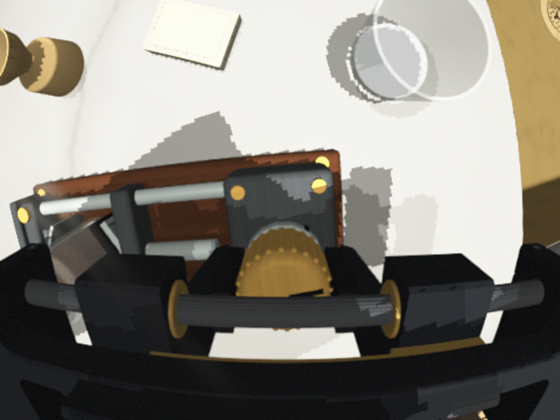

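```bash
python3 - <<'E'
from jaw import *
K=.0
kc=np.array([.4740,-.2412])
crop('w15',235,210,335,310,'c18.png',7)
for z in(.050,.053,.056):
    print(z,[ (a,proj('w15',[kc[0]+.02*np.cos(np.radians(a)),kc[1]+.02*np.sin(np.radians(a)),z],True).round(1)) for a in (-75,-65,-55,-45,-40,-35,-30,-20,-10)])
for f in('w13','w14'): crop(f,235,210,335,310,'c_'+f+'.png',7)
E
```

```text
0.05 [(-75, array([316.1, 239.4])), (-65, array([312.3, 234.1])), (-55, array([307.6, 229.5])), (-45, array([302. , 225.8])), (-40, array([298.9, 224.3])), (-35, array([295.7, 223. ])), (-30, array([292.4, 222. ])), (-20, array([285.5, 220.9])), (-10, array([278.6, 220.9]))]
0.053 [(-75, array([316.6, 241.4])), (-65, array([312.8, 236.1])), (-55, array([308. , 231.4])), (-45, array([302.3, 227.6])), (-40, array([299.2, 226.1])), (-35, array([295.9, 224.8])), (-30, array([292.6, 223.8])), (-20, array([285.6, 222.6])), (-10, array([278.5, 222.7]))]
0.056 [(-75, array([317.2, 243.6])), (-65, array([313.3, 238.2])), (-55, array([308.4, 233.4])), (-45, array([302.6, 229.6])), (-40, array([299.5, 228. ])), (-35, array([296.2, 226.7])), (-30, array([292.7, 225.7])), (-20, array([285.6, 224.5])), (-10, array([278.4, 224.5]))]
```

View pics/c18.png

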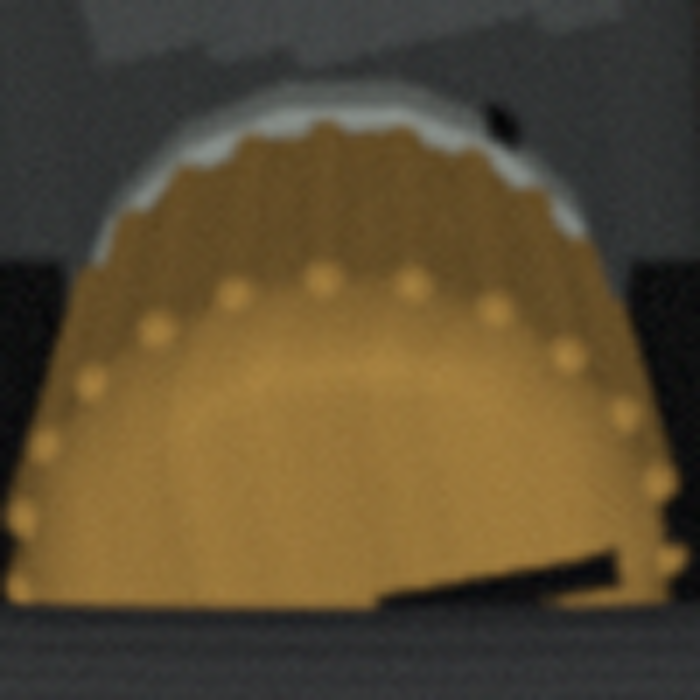

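Call:
{"method": "move_arm", "body": {"motion": [[[0,0,0,0,0,-0.1],[0,0,0,0,0,-0.1]]]}}

```text
t: 21.42
tcp_pos: [0.4738, -0.2418, 0.0585]
tcp_rot: [[0.0, -0.36, -0.933], [-0.0, -0.933, 0.36], [-1.0, 0.0, -0.0]]
contact_force: [0.5, -2.6, 0.7]
width: 0.0391
```

```bash
python3 st.py
```

```text
21.425 [ 0.4738 -0.2418  0.0585] [-0.0741  0.0014] az -111.1060633213884 [-0.2922  0.8748  0.9571  1.9986 -1.0033  0.8387 -0.6842] [ 0.5485 -2.65    0.7066] [-0.485   0.0061  0.2322] 0.0390769727450904
```

Call:
{"method": "move_arm", "body": {"motion": [[[0,0,0,0,0,-0.1],[0,0,0,0,0,-0.1]]]}}

```text
t: 21.68
tcp_pos: [0.4738, -0.2418, 0.0585]
tcp_rot: [[0.0, -0.456, -0.89], [-0.0, -0.89, 0.456], [-1.0, 0.0, -0.0]]
contact_force: [0.0, -2.5, 0.7]
width: 0.039
```

```bash
python3 st.py
```

```text
21.675 [ 0.4738 -0.2418  0.0585] [-0.0741  0.0015] az -117.10841783466799 [-0.3034  0.8888  0.9775  1.9991 -1.0226  0.8541 -0.7741] [ 0.0254 -2.4585  0.6935] [-0.512   0.0598  0.2936] 0.039000211110147724
```

Call:
{"method": "move_arm", "body": {"motion": [[[0,0,0,0,0,-0.1],[0,0,0,0,0,-0.1]]]}}

```text
t: 21.92
tcp_pos: [0.4738, -0.2417, 0.0584]
tcp_rot: [[0.0, -0.546, -0.838], [-0.0, -0.838, 0.546], [-1.0, 0.0, -0.0]]
contact_force: [-0.0, -2.6, 1.2]
width: 0.0389
```

```bash
python3 st.py w16;python3 - <<'E'
from jaw import *
crop('w16',235,210,335,310,'c19.png',7)
kc=np.array([.4740,-.2412])
for z in(.050,.053):
    print(z,[ (a,proj('w16',[kc[0]+.02*np.cos(np.radians(a)),kc[1]+.02*np.sin(np.radians(a)),z],True).round(1)) for a in (-75,-65,-55,-45,-40,-35,-30,-20,-10)])
E
```

```text
21.925 [ 0.4738 -0.2417  0.0584] [-0.074   0.0014] az -123.0783165302257 [-0.3142  0.903   0.9972  1.9994 -1.041   0.8696 -0.8644] [-0.0151 -2.5649  1.2407] [-0.4007  0.0755  0.4552] 0.03888246320299472
0.05 [(-75, array([309. , 230.8])), (-65, array([303.6, 226.9])), (-55, array([297.4, 223.9])), (-45, array([290.8, 222. ])), (-40, array([287.4, 221.5])), (-35, array([283.9, 221.2])), (-30, array([280.4, 221.2])), (-20, array([273.5, 222.2])), (-10, array([266.9, 224.2]))]
0.053 [(-75, array([309.5, 232.8])), (-65, array([303.9, 228.8])), (-55, array([297.7, 225.8])), (-45, array([290.9, 223.8])), (-40, array([287.4, 223.3])), (-35, array([283.9, 223. ])), (-30, array([280.3, 223. ])), (-20, array([273.3, 224. ])), (-10, array([266.6, 226.1]))]
```

View pics/c19.png

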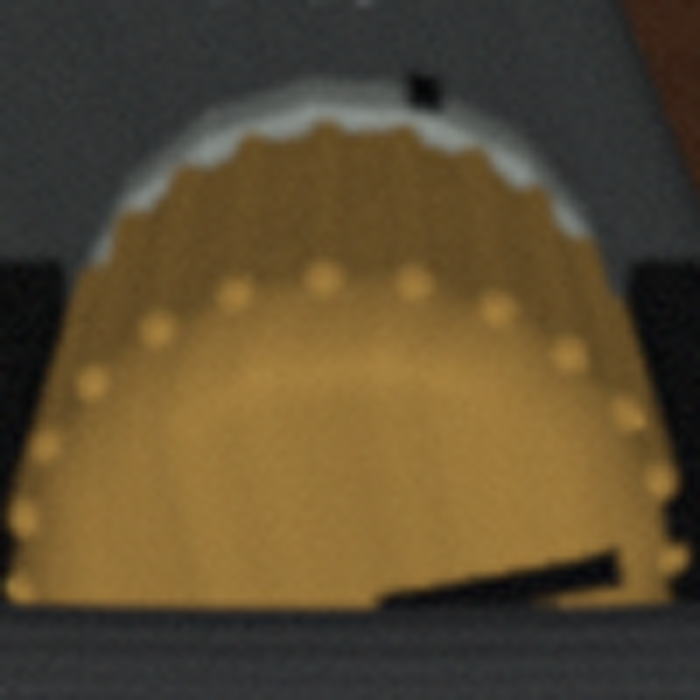

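Call:
{"method": "move_arm", "body": {"motion": [[[0,0,0,0,0,-0.1],[0,0,0,0,0,-0.1],[0,0,0,0,0,-0.1],[0,0,0,0,0,-0.1]]]}}

```text
t: 22.48
tcp_pos: [0.4737, -0.2417, 0.0585]
tcp_rot: [[0.0, -0.708, -0.706], [-0.0, -0.706, 0.708], [-1.0, 0.0, -0.0]]
contact_force: [1.6, -2.0, 1.4]
width: 0.0392
```

```bash
python3 st.py
```

```text
22.475 [ 0.4737 -0.2417  0.0585] [-0.0741  0.0015] az -135.09587498840452 [-0.3338  0.9314  1.0354  2.0004 -1.0765  0.9007 -1.0475] [ 1.5588 -2.0356  1.4072] [-0.5205  0.0147  0.2974] 0.039151404856956354
```

Call:
{"method": "move_arm", "body": {"motion": [[[0,0,0,0,0,-0.1],[0,0,0,0,0,-0.1],[0,0,0,0,0,-0.1]]]}}

```text
t: 22.85
tcp_pos: [0.4737, -0.2418, 0.0585]
tcp_rot: [[0.0, -0.81, -0.586], [-0.0, -0.586, 0.81], [-1.0, 0.0, -0.0]]
contact_force: [0.4, -1.9, 1.2]
width: 0.0392
```

```bash
python3 st.py w17;python3 - <<'E'
from jaw import *
crop('w17',235,210,335,310,'c20.png',7)
E
```

```text
22.85 [ 0.4737 -0.2418  0.0585] [-0.0741  0.0015] az -144.1100433805216 [-0.3471  0.9528  1.0625  2.001  -1.1013  0.9242 -1.1866] [ 0.393  -1.8633  1.2246] [-0.5047  0.1082  0.2399] 0.03919887346057287
```

View pics/w17.png

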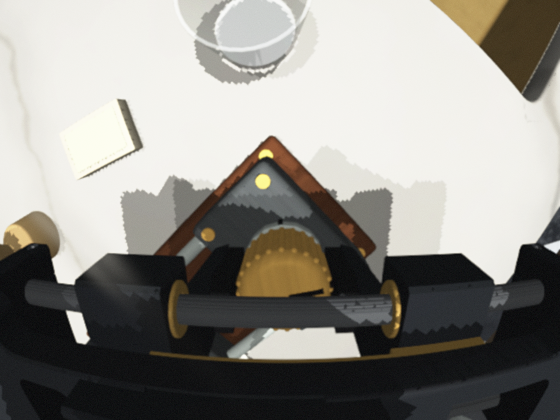

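Call:
{"method": "move_arm", "body": {"motion": [[[0,0,0,0,0,0],[0,0,0,0,0,0],[0,0,0,0,0,0],[0,0,0,0,0,0]]], "claw": 0.2, "force": 20}}

```text
t: 23.4
tcp_pos: [0.4736, -0.2413, 0.0583]
tcp_rot: [[-0.0, -0.811, -0.585], [0.0, -0.585, 0.811], [-1.0, -0.0, 0.0]]
contact_force: [0.4, 0.4, -0.3]
width: 0.0709
```

Call:
{"method": "move_arm", "body": {"motion": [[[0,0,0.2,0,0,0],[0,0,0.5,0,0,0],[0,0,0.9,0,0,0],[0,0,0.9,0,0,0],[0,0,0.9,0,0,0],[0,0,0.9,0,0,0],[0,0,0.5,0,0,0],[0,0,0,0,0,0]]]}}

```text
t: 24.4
tcp_pos: [0.4742, -0.2419, 0.2041]
tcp_rot: [[0.003, -0.811, -0.585], [-0.0, -0.585, 0.811], [-1.0, -0.002, -0.002]]
contact_force: [-1.0, -0.2, -0.2]
width: 0.0707
```

```bash
python3 st.py w18;python3 - <<'E'
from jaw import *
snap('scene','s6.png');snap('side','d6.png')
crop('w18',210,130,360,260,'c21.png',5)
crop('s6',260,220,370,345,'c22.png',6)
E
```

```text
24.4 [ 0.4742 -0.2419  0.2041] [-0.0742  0.001 ] az -144.21961168428183 [-0.4547  0.7166  1.2312  1.9285 -0.7798  1.0811 -1.4058] [-0.9658 -0.2181 -0.2028] [0.046  0.2048 0.0185] 0.07072948906486674
```

View pics/w18.png

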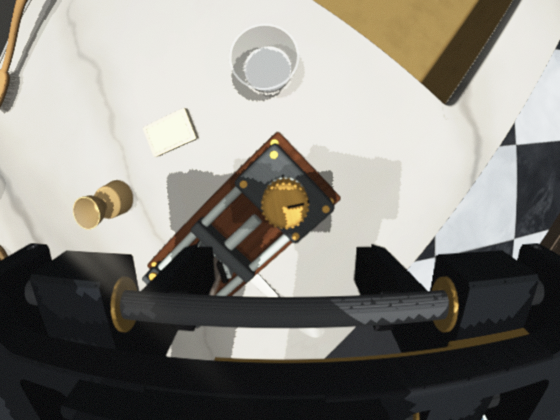

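View pics/c21.png

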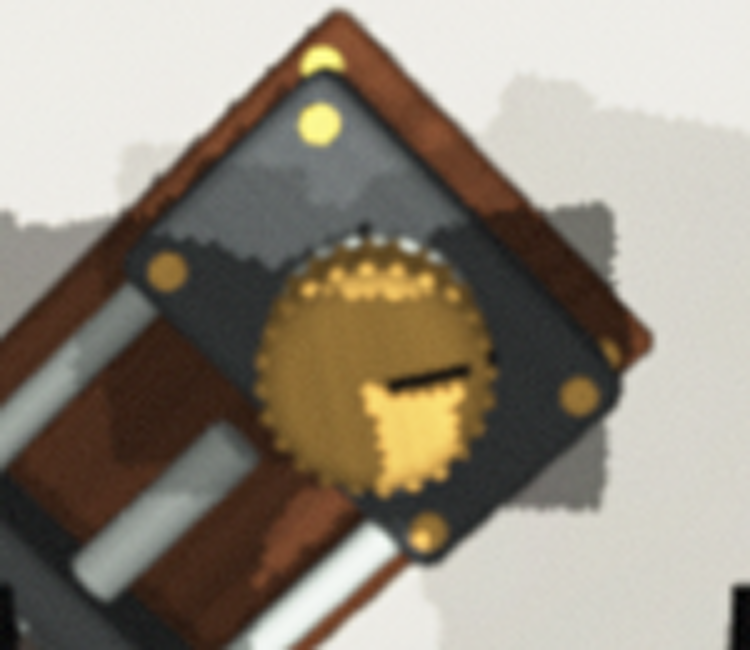

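View pics/c22.png

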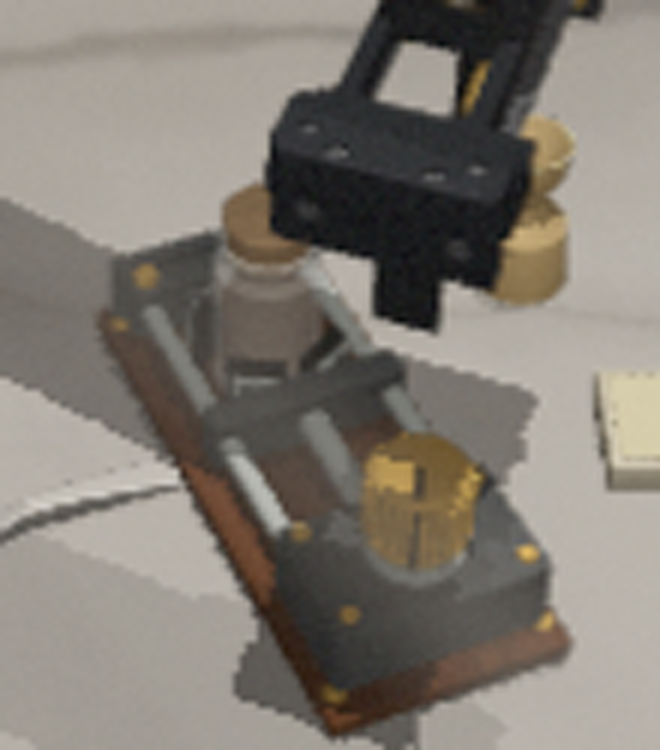

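```bash
python3 - <<'E'
from jaw import *
P=lambda u,v,z:atz('w18',210+u/5,130+v/5,z,True)
a,b=P(388,388,.0905),P(468,371,.0905);d=b-a;ka=np.degrees(np.arctan2(d[1],d[0]))
m=P(365,232,.053);kc=np.array([.4740,-.2412]);e=m[:2]-kc;ca=np.degrees(np.arctan2(e[1],e[0]))
print('knob az',ka,'collar az',ca,np.linalg.norm(e),'gap',ca-ka)
crop('d6',200,190,310,310,'c23.png',6)
E
```

```text
knob az -131.79697966402375 collar az -51.2668431320403 0.020403607604830124 gap 80.53013653198346
```

View pics/c23.png

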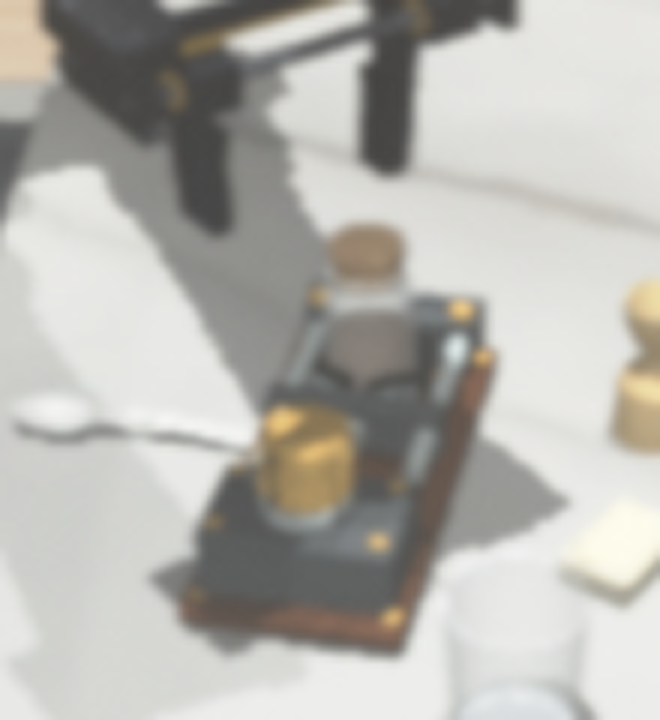

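```bash
python3 - <<'E'
from jaw import *
print(proj('d6',loc(vp,(.0515,0,.106))),'seen',200+367/6,190+240/6)
print(proj('s6',loc(vp,(.0515,0,.106))),'seen',260+266/6,220+208/6)
print(proj('s6',loc(vp,(-.074,0.001,.0905))),'knob seen',260+422/6,220+458/6)
print(arm.hand_in())
E
```

```text
[261.269  230.0403] seen 261.1666666666667 230.0
[305.5367 254.4981] seen 304.3333333333333 254.66666666666666
[330.1658 297.1778] knob seen 330.3333333333333 296.3333333333333
the job is handed in; nothing more can be done
None
```

I stood the jar between the vise jaws, let go of it, and turned the knob clockwise in one stroke of about 213° until the ratchet slipped. Then I released the knob, backed off above it and handed the job in at about 24.5 s of the 72 s.

**Jar:** It is clamped upright. In the last scene and side pictures the cork is within about 1 px of where it should be for a jar resting in the end shoe. The moving jaw stopped after about 125° of turning, as I had worked out from the measured play of about 21.6 mm.

**Clicks:** I take this as three clicks. The wrist torque fell three times, about 30° apart. After release the knob mark was about 80° ahead of the collar mark. That is a little under three full steps (90°), so the marks show at least two clicks. The third torque drop was less clear than the first two.

**Forces:** No force above about 4 N showed on any reading I took.

**Other things:** I saw nothing else moved in the last pictures, but I judged that by eye only. The ramekin was not in the final views I enlarged.

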